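Set the new printed buildings on the city model

TASK

Finish the new quarter on the city model with the full-size white prints: set the long slab block, the round tower and the podium down gently, each upright and centred on the vacant brown wood plot of its own outline, with the slab and the podium square to theirs (either way round). Once the podium is on its plot, stand the square tower on the grey square marked on its roof, square to it. Leave the two half-scale trial prints where they stand on the table.

Things in the scene. Friction and masses are not known exactly. Their poses are not given: they have to be found in the camera images.
- slab: Long slab block, a printed white building model: 84 mm (its x) by 28 mm (its y), 45 mm tall to the flat roof, with two small 4 mm roof boxes on top. About 60 g. Stands on the table at the start. Origin: centre of its underside; z up. Half-turn symmetric.
- drum: Round tower, a printed white building model: upright cylinder 44 mm in diameter, 80 mm tall, with a 20 mm disc 4 mm high on the roof. About 60 g. Stands on the table at the start. Origin: centre of its underside; z up.
- podium: Podium, a printed white building model: a low broad block 80 mm (its x) by 56 mm (its y), 24 mm tall. On the half of its roof towards -x are two small boxes up to 4 mm high; on the other half a 34 mm grey square marks where the square tower stands. About 70 g. Stands on the table at the start. Origin: centre of its underside; z up.
- podium_seat (a point): Centre of the 34 mm grey square marked on the podium's roof, 16 mm from the podium's centre along its +x, 24 mm above its underside. It moves with the podium; axes as the podium's.
- tower: Square tower, a printed white building model: 34 mm by 34 mm, 95 mm tall, with a 16 mm square box 4 mm high on the roof. About 60 g. Stands on the table at the start. Origin: centre of its underside; z up. Quarter-turn symmetric.
- plot_slab: The vacant plot for the long slab block: a flat long rectangle of brown wood veneer, 86 mm (along x) by 30 mm (along y). Fixed white section of the 2 x 2 city model, 130 mm square, 6 mm thick, its top face 18 mm above the table. Low white neighbour blocks up to 13 mm tall stand beyond the plot's two ends (over 46 mm from the centre along x). Origin: centre of the section's underside, 6 mm below the plot's centre; z up.
- plot_round: The vacant plot for the round tower (the fourth section, built up 30 mm high, has none): a flat disc of brown wood veneer, 46 mm in diameter. Fixed white section of the 2 x 2 city model, 130 mm square, 6 mm thick, its top face 18 mm above the table. Low white neighbour blocks up to 13 mm tall stand in its four corners (over 57 mm from the centre). Origin: centre of the section's underside, 6 mm below the plot's centre; z up.
- plot_podium: The vacant plot for the podium: a flat broad rectangle of brown wood veneer, 82 mm (along x) by 58 mm (along y). Fixed white section of the 2 x 2 city model, 130 mm square, 6 mm thick, its top face 18 mm above the table. Low white neighbour blocks up to 13 mm tall stand beyond its two ends (over 48 mm from the centre along x). Origin: centre of the section's underside, 6 mm below the plot's centre; z up.
- trial_slab: Half-scale trial print of the slab block, white, 42 by 14 mm, 22.5 mm tall, light and loose, standing among the full-size prints. Not to be used. Origin: centre of its underside; z up.
- trial_drum: Half-scale trial print of the round tower, white, 22 mm in diameter, 40 mm tall, light and loose, standing among the full-size prints. Not to be used. Origin: centre of its underside; z up.
There are look-alikes about, which are no part of the job. What is shaped like the drum but green or turquoise is not meant.

How it is judged (in metres and radians):
At the end, for the whole second after the job is handed in: Slab, drum and podium upright (0.06 rad) on their own plots, tower on the podium's grey square: each centred within 8 mm, slab, podium and tower within 0.17 rad of square (any symmetric way round), at rest and released; both trial prints within 20 mm of their start (horizontal distance between slab and plot_slab below 0.008 m and z of slab in the frame of plot_slab between 0.003 and 0.01 m and angle between each of slab, drum, podium, tower's own z axis and vertical below 0.06 rad and linear speed of each of slab, drum, podium, tower below 0.01 m/s and angular speed of each of slab, drum, podium, tower below 0.1 rad/s and angle between the x axis of slab and the x axis of plot_slab, either way round below 0.17 rad and horizontal distance between drum and plot_round below 0.008 m and z of drum in the frame of plot_round between 0.003 and 0.01 m and horizontal distance between podium and plot_podium below 0.008 m and z of podium in the frame of plot_podium between 0.003 and 0.01 m and angle between the x axis of podium and the x axis of plot_podium, either way round below 0.17 rad and horizontal distance between tower and podium_seat below 0.008 m and z of tower in the frame of podium_seat between -0.003 and 0.004 m and (angle between the x axis of tower and the x axis of podium, either way round below 0.17 rad or angle between the x axis of tower and the y axis of podium, either way round below 0.17 rad) and distance of each of trial_slab, trial_drum from where it was at the start of the episode below 0.02 m); the robot touches nothing.
It fails at once if the long slab block is dropped or knocked: it moves faster than 0.6 m/s with no finger touching it (a fall of about 2 cm) (linear speed of slab above 0.6 m/s and contact force between the fingers and slab below 0.05 N).
It fails at once if the round tower is dropped or knocked: it moves faster than 0.6 m/s with no finger touching it (a fall of about 2 cm) (linear speed of drum above 0.6 m/s and contact force between the fingers and drum below 0.05 N).
It fails at once if the podium is dropped or knocked: it moves faster than 0.6 m/s with no finger touching it (a fall of about 2 cm) (linear speed of podium above 0.6 m/s and contact force between the fingers and podium below 0.05 N).
It fails at once if the square tower is dropped or knocked: it moves faster than 0.6 m/s with no finger touching it (a fall of about 2 cm) (linear speed of tower above 0.6 m/s and contact force between the fingers and tower below 0.05 N).
It fails at once if the square tower is stood on the podium while the podium is not yet on its plot (over 20 mm off) (horizontal distance between tower and podium_seat below 0.012 m and z of tower in the frame of podium_seat between -0.003 and 0.004 m and horizontal distance between podium and plot_podium above 0.02 m).
It also fails if it takes over 118 s, if anything falls off the work surface, if the arm or the gripper's body presses on something with over 40 N, if the wrist force passes 120 N, or if a joint passes its speed limit or range.

ROBOT

A 6-joint arm with a two-finger parallel gripper is mounted at the origin on the work surface. World frame = base frame: x ahead of the robot, y to its left, z up, the work surface at z = 0. Lengths are in mm, angles in rad, forces in N, time in s.
With the tool pointing down it reaches from about 375 to 925 mm from the base axis. Payload 5.7 kg.
Tool frame: the origin (TCP) lies at the very end of the fingers, on their centre line; the grasp point (between the pads) lies 19 mm behind it; z points along the fingers, y is the direction in which the jaws open and shut (so a half turn about z gives the same grasp; the last joint's range is limited). The gripper opens to 85 mm and grips with 20 to 120 N. Pads are 22 mm wide; open, the fingers measure 114 mm over their backs; the gripper's body (76 mm by 85 mm) begins 54 mm behind the grasp point. The pads swing forward as they close: fully open they stand 13 mm farther back than shut.
Start: joints at [1.088, 0.359, 1.51, -0, 1.272, -0.115], TCP at [215.729, 559.843, 231.267] pointing down, gripper open.
Joint ranges: [-2.97, 2.97], [-1.01, 2.36], [0.21, 2.38], [-0.96, 4.11], [0.2, 2.71], [-2.98, 2.98]. Speed limits (rad/s): [2.39, 2.39, 3.14, 3.14, 3.14, 3.14].

INTERFACE

Orientations are given as a unit quaternion [w, x, y, z].
In Python, from rig import env gives the robot as it stands.
- The arm moves only by the tool jog_arm, never from a script. Its argument "targets" is a list of rows, each an object of numbers: "jaw": the opening, from 0 (shut) to 1 (fully open); "x", "y", "z": the shift along the tool's x, y, z in cm; "ax", "ay", "az": the turn, a rotation vector about the tool's x, y, z in degrees. A call has exactly 8 rows; each row is the pose to reach, as a shift and turn from the pose measured when the call began, along the tool's axes at that moment; what a row does not reach only later rows make up. A row lasts 1/12 s, in which the tool goes at most 41.7 mm and 7.16 degrees, less where a joint would pass 70% of its speed; a pose out of reach is approached as far as the arm can. A call with a gripper value outside its range is refused whole. The fingers move at their own pace and stop on an object; "newtons" is the grip in N (left out, the last holds). Time passes only in rows, so rows that repeat a pose let the fingers close, or fill a call up. It gives the time, the measured TCP pose, the force and the opening at its end, in the units of the state.
- env.read_state(): the state, without advancing time (a new reading comes with each control period).
- env.capture(name): name is "scene" or "top"; returns the picture (400x640x3 uint8, red, green, blue); there is no depth.
- env.camera_params(name): a dict with "fovy" (degrees; the focal length in pixels is half the picture's height over the tangent of half this angle, whatever the lens; pixels are square), "cx", "cy" (the principal point, pixels), "R" (3x3) and "t" (3): a world point X has camera coordinates R X + t. Camera axes: x right, y down, z forward; pixel columns grow to the right and rows downward; lengths in mm; the calibration is good to about 2 mm. A picture is of the moment at which its call begins. camera_params takes no time and is no camera call.
- env.close_job(): hands the job in, once; it reports no verdict.
Trained networks look in the newest picture that a camera, given by its name, has taken for a name from the list of things; names that differ only in an ending like _2 or _b are one class to them, and where a whole thing is asked for, a point or a joint stands for the part that bears it (a point fixed in the world has none). Each returns a list of dicts, best first, with "p" (0 to 1); they miss things now and then, are a little off and sometimes report something else, mostly with a low value. They report only what shows in the picture. A call takes as long as a camera call. They do not tell look-alikes from the thing itself.
- env.look_for(camera, target): "pixel" ([column, row] in pixels, amid what is visible of it).
- env.silhouettes(camera, target): "mask" (400x640 bool, what is visible of it) and "pixel" ([column, row] in pixels, amid what is visible of it).
The state is a dict: "clock": time; "q": joint angles; "dq": joint speeds; "tau": joint torques, N m; "tcp_pos": TCP position; "orientation": TCP orientation; "ft_force": force on the tool from outside, world axes, zero at the start; "ft_torque": the same for the moment, N m; "grip_width": finger opening in mm.
Only numpy, scipy, OpenCV 4.12 (cv2) and the standard library are available. Lean on these libraries where they do the work, as an engineer would, in place of code of your own. Each camera call takes 0.05 s, during which the arm holds its last target.

## Working session

There is one attempt and no reset: what is moved stays moved. The work goes in short steps, Python scripts to look and compute and a tool call to move; the robot and the scene stay as the last step left them, time stands still between calls to the robot, and variables do not carry over. Pictures are saved under pics/ and viewed, and the job is handed in when it is done.

Besides the shell and the picture viewer there is one more tool, called after ">>>" as name(argument=value, ...), one argument or row to a line, values as JSON. jog_arm: Moves the arm, as the interface text tells. Its arguments: {"type":"object","properties":{"targets":{"type":"array","items":{"type":"object","properties":{"jaw":{"type":"number"},"x":{"type":"number"},"y":{"type":"number"},"z":{"type":"number"},"ax":{"type":"number"},"ay":{"type":"number"},"az":{"type":"number"}}}},"newtons":{"type":"number"}},"required":["targets"]}

```bash
ls; mkdir -p pics; python3 - <<'E'
from rig import env
import cv2, numpy as np
print(env.read_state())
for n in ("scene","top"):
    im=env.capture(n); cv2.imwrite(f"pics/{n}0.png",im[:,:,::-1]); print(n,env.camera_params(n))
E
```

```text
pics
{'clock': 0.0, 'q': array([ 1.08789222e+00,  3.59479635e-01,  1.51145178e+00, -8.72327397e-06,
        1.27251617e+00, -1.15098925e-01]), 'dq': array([ 0.00123357,  0.0005203 ,  0.00171689, -0.00139686, -0.00106437,
        0.00143222]), 'tau': array([-7.07671916e-06, -5.27623773e+01, -2.78618306e+01, -5.65590908e-04,
        1.31014150e-02,  7.39927202e-06]), 'tcp_pos': array([215.4250803 , 559.24706999, 230.46134213]), 'orientation': array([-2.69216606e-04,  1.82866399e-01,  9.83137335e-01, -8.87541179e-04]), 'ft_force': array([ 0.43384279, -0.46066828, -0.86356866]), 'ft_torque': array([ 0.02648389, -0.01925667, -0.00319908]), 'grip_width': 85.2213525507177}
scene {'fovy': 46.317237300772796, 'cx': 317.33412617665215, 'cy': 199.33931292175902, 'R': array([[ 0.27238706,  0.96214644, -0.00891746],
       [ 0.74269585, -0.21613397, -0.63378938],
       [-0.61172556,  0.16601307, -0.77345427]]), 't': array([ -73.65541462, -343.44970201, 1467.83365392])}
top {'fovy': 45.76328375166853, 'cx': 308.7731470369162, 'cy': 202.62441545241927, 'R': array([[ 0.01944097, -0.9994365 ,  0.0273631 ],
       [-0.98428207, -0.02393671, -0.1749738 ],
       [ 0.17553019, -0.02353135, -0.98419278]]), 't': array([-86.79496691, 472.61951568, 916.21830941])}
```

View pics/scene0.png

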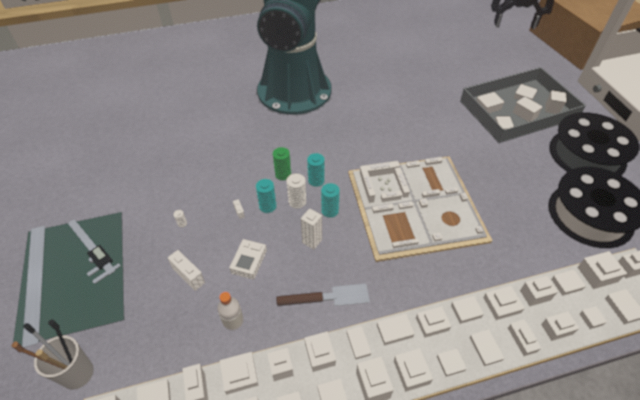

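View pics/top0.png

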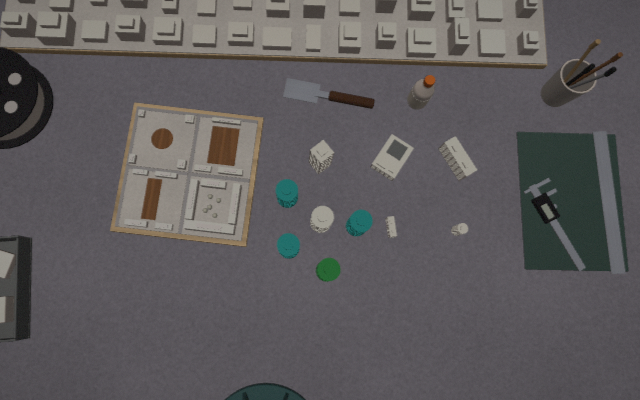

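```bash
cat > h.py <<'E'
import numpy as np, cv2
from scipy.optimize import minimize
from rig import env
P={n:env.camera_params(n) for n in("scene","top")}
for p in P.values():
    p["f"]=200/np.tan(np.radians(p["fovy"]/2))
def proj(n,X):
    p=P[n]; c=np.asarray(X,float)@np.asarray(p["R"]).T+p["t"]
    return np.c_[p["f"]*c[:,0]/c[:,2]+p["cx"],p["f"]*c[:,1]/c[:,2]+p["cy"]]
def ray(n,uv,z):
    p=P[n]; R=np.asarray(p["R"]); o=-R.T@p["t"]
    d=R.T@np.array([(uv[0]-p["cx"])/p["f"],(uv[1]-p["cy"])/p["f"],1])
    return o+d*(z-o[2])/d[2]
def box(lx,ly,z0,z1):
    return np.array([[sx*lx/2,sy*ly/2,z] for sx in(-1,1) for sy in(-1,1) for z in(z0,z1)])
def cyl(r,z0,z1):
    a=np.linspace(0,2*np.pi,40,endpoint=False)
    return np.concatenate([np.c_[r*np.cos(a),r*np.sin(a),0*a+z] for z in(z0,z1)])
M={"slab":[box(84,28,0,45)],"drum":[cyl(22,0,80),cyl(10,80,84)],"podium":[box(80,56,0,24)],
 "tower":[box(34,34,0,95),box(16,16,95,99)],"plot_slab":[box(86,30,6,6.01)],"plot_round":[cyl(23,6,6.01)],
 "plot_podium":[box(82,58,6,6.01)],"trial_slab":[box(42,14,0,22.5)],"trial_drum":[cyl(11,0,40),cyl(5,40,42)]}
S=8
def render(n,name,x,y,yaw,z,roi):
    c,s=np.cos(yaw),np.sin(yaw); R=np.array([[c,-s,0],[s,c,0],[0,0,1]])
    x0,y0,x1,y1=roi; m=np.zeros(((y1-y0)*S,(x1-x0)*S),np.uint8)
    for v in M[name]:
        q=proj(n,v@R.T+[x,y,z]); q=(q-[x0-.5,y0-.5])*S
        cv2.fillConvexPoly(m,cv2.convexHull(np.round(q*16).astype(np.int32)),255,shift=4)
    return cv2.resize(m,(x1-x0,y1-y0),interpolation=cv2.INTER_AREA)/255.
def fit(name,obs,x,y,yaw,z):
    """obs: {cam: float mask}"""
    rois={}
    for n,m in obs.items():
        ys,xs=np.where(m>.3); rois[n]=(max(xs.min()-8,0),max(ys.min()-8,0),min(xs.max()+9,640),min(ys.max()+9,400))
    def cost(p):
        t=0
        for n,m in obs.items():
            r=rois[n]; t+=np.abs(render(n,name,p[0],p[1],p[2],z,r)-m[r[1]:r[3],r[0]:r[2]]).sum()
        return t
    best=None
    for dy in ([0] if name in("drum","plot_round","trial_drum") else [0,-.25,.25,.6,-.6]):
        s0=np.array([[x,y,yaw+dy]]*4)+np.array([[0,0,0],[6,0,0],[0,6,0],[0,0,.2]])
        r=minimize(cost,[x,y,yaw+dy],method="Nelder-Mead",options=dict(initial_simplex=s0,xatol=.05,fatol=.05,maxiter=300))
        if best is None or r.fun<best.fun: best=r
    return best
def up(im,r,k,fn):
    cv2.imwrite(fn,cv2.resize(im[r[1]:r[3],r[0]:r[2]],None,fx=k,fy=k,interpolation=cv2.INTER_CUBIC)[:,:,::-1])
E
python3 - <<'E'
from h import *
import pickle
D={}
for n in("scene","top"):
    im=env.capture(n); D[n]=im
    for t in("slab","drum","podium","tower","plot_slab","plot_round","plot_podium","trial_slab","trial_drum"):
        s=env.silhouettes(n,t); D[n,t]=s
        print(n,t,[(round(a["p"],2),np.round(a["pixel"]).astype(int).tolist(),int(a["mask"].sum())) for a in s[:5]])
pickle.dump(D,open("d.pkl","wb"))
up(D["top"],(100,90,270,250),4,"pics/t1.png"); up(D["top"],(270,120,480,290),3.5,"pics/t2.png")
E
```

```text
scene slab [(0.61, [186, 270], 685), (0.5, [240, 208], 128)]
scene drum [(0.97, [296, 188], 555), (0.8, [317, 169], 540), (0.78, [282, 163], 540), (0.69, [268, 196], 542), (0.66, [332, 199], 546)]
scene podium [(0.61, [250, 260], 965), (0.59, [308, 231], 654)]
scene tower [(0.73, [311, 230], 718), (0.69, [239, 208], 126)]
scene plot_slab [(0.65, [433, 176], 1916), (0.32, [397, 228], 2560)]
scene plot_round [(0.79, [451, 222], 2486), (0.28, [311, 229], 669)]
scene plot_podium [(0.7, [398, 229], 2594)]
scene trial_slab [(0.6, [238, 209], 122)]
scene trial_drum [(0.68, [180, 217], 169)]
top slab [(0.83, [453, 160], 880)]
top drum [(0.97, [289, 245], 416), (0.87, [359, 220], 540), (0.87, [328, 268], 473), (0.74, [460, 229], 131), (0.68, [318, 220], 496)]
top podium [(0.57, [392, 159], 1082)]
top tower [(0.94, [318, 155], 561), (0.37, [390, 157], 1041)]
top plot_slab [(0.95, [150, 200], 4011), (0.67, [459, 234], 160)]
top plot_round [(0.83, [162, 139], 3705)]
top plot_podium [(0.71, [218, 146], 3574)]
top trial_slab [(0.73, [386, 222], 197)]
top trial_drum [(0.68, [153, 198], 3965), (0.5, [457, 232], 151)]
```

```bash
sleep 1
```

```text
(no output)
```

View pics/t1.png

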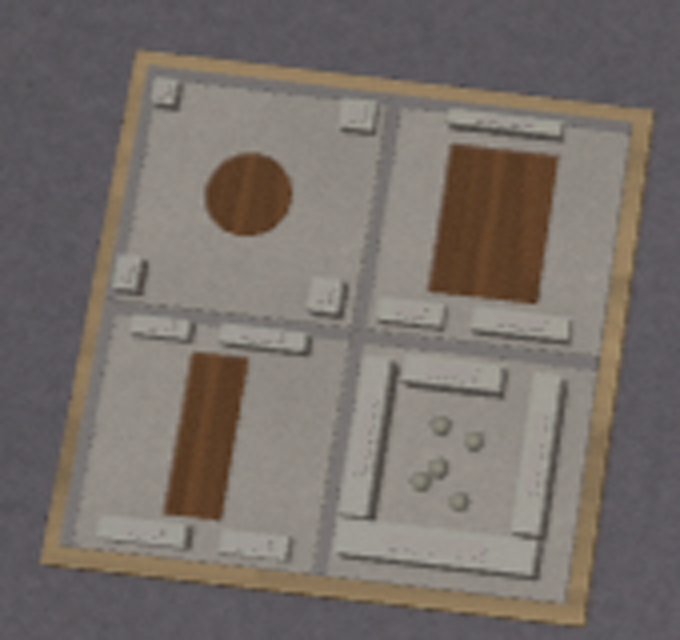

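View pics/t2.png

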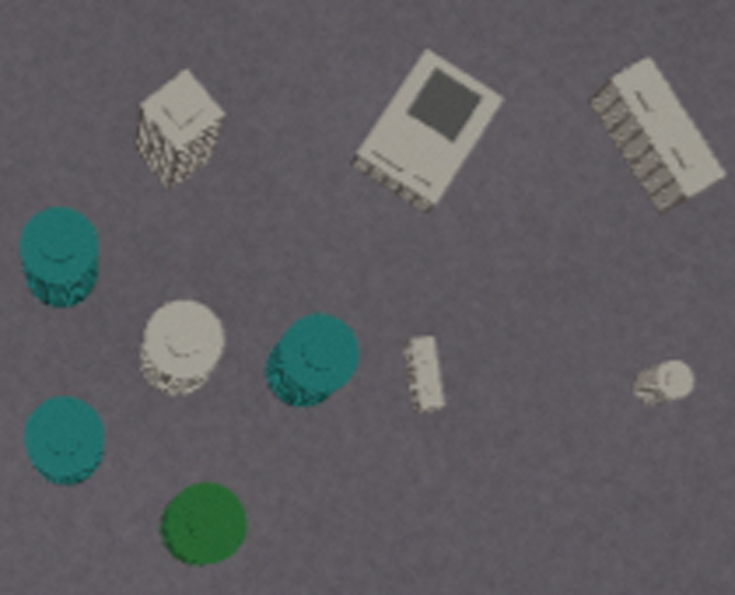

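```bash
python3 - <<'E'
from h import *
import pickle
D=pickle.load(open("d.pkl","rb"))
# brown plots by colour
def brown(im):
    h=cv2.cvtColor(im,cv2.COLOR_RGB2HSV); 
    return ((h[...,0]<16)&(h[...,1]>100)&(h[...,2]>40)).astype(np.uint8)
for n in ("top","scene"):
    k,l,st,ce=cv2.connectedComponentsWithStats(brown(D[n]))
    for i in range(1,k):
        if st[i,4]>60: print(n,st[i],ce[i].round(1),ray(n,ce[i],18).round(1), D[n][l==i].mean(0).round())
pk={"slab":{"scene":0,"top":0},"drum":{"scene":0,"top":4},"podium":{"scene":0,"top":0},"tower":{"scene":0,"top":0},
"trial_slab":{"scene":0,"top":0},"trial_drum":{"scene":0,"top":1}}
for t,q in pk.items():
    H=max(v[:,2].max() for v in M[t])
    for cams in(("top",),("scene",),("top","scene")):
        obs={n:D[n,t][q[n]]["mask"].astype(float) for n in cams}
        n=cams[0]; c=ray(n,D[n,t][q[n]]["pixel"],H/2)
        r=fit(t,obs,c[0],c[1],0.3,0); print(t,cams,r.x[:2].round(1),round(np.degrees(r.x[2]),1),round(r.fun), sum(o.sum() for o in obs.values()))
E
```

```text
top [571  52  52  33 154] [599.2  66.8] [ 802.  -718.4   18. ] [56. 38. 26.]
top [423  75  12  13 115] [428.8  80.8] [ 756.4 -335.    18. ] [124.  67.  30.]
top [329  91  45  16 336] [351.2  98.8] [ 709.6 -164.5   18. ] [53. 35. 24.]
top [208 127  31  39 974] [223.2 145.7] [596.5 106.1  18. ] [92. 63. 41.]
top [152 129  21  20 331] [161.9 138.4] [608.9 235.6  18. ] [92. 63. 41.]
top [142 178  20  42 554] [151.3 198.7] [479.1 247.8  18. ] [92. 63. 41.]
scene [ 532    0   75   68 2398] [568.4  32.5] [-16.4 990.2  18. ] [97. 75. 54.]
scene [620   9  20  22 170] [631.6  21.7] [ -13.3 1246.5   18. ] [122.  95.  67.]
scene [424 168  18  21 176] [432.1 178. ] [476.3 248.9  18. ] [145. 109.  80.]
scene [384 213  30  28 548] [398.1 226.8] [596.2 106.5  18. ] [145. 109.  80.]
scene [442 212  17  13 162] [450.3 218.2] [607.5 236.2  18. ] [145. 108.  78.]
scene [220 292  11  12 104] [224.9 297.5] [ 666.6 -316.2   18. ] [182. 112.  69.]
scene [ 12 342  28  16  83] [ 22.3 348.8] [ 667.1 -719.7   18. ] [111.  82.  61.]
slab ('top',) [ 581.2 -387.4] 30.3 47 880.0
slab ('scene',) [ 578.2 -388. ] 30.7 35 685.0
slab ('top', 'scene') [ 580.1 -387.4] 30.4 103 1565.0
drum ('top',) [ 441.2 -101.3] 22.3 26 496.0
drum ('scene',) [ 438.9 -101.3] 26.0 32 555.0
drum ('top', 'scene') [ 440.9 -101.5] 23.2 69 1051.0
podium ('top',) [ 583.8 -251.4] -32.1 42 1082.0
podium ('scene',) [ 581.4 -250.3] -31.6 44 965.0
podium ('top', 'scene') [ 583.  -250.9] -31.9 109 2047.0
tower ('top',) [567.8 -97.3] 40.9 31 561.0
tower ('scene',) [568.2 -98.9] 39.0 40 718.0
tower ('top', 'scene') [567.8 -98.2] 42.0 86 1279.0
trial_slab ('top',) [ 434.5 -248. ] 7.6 25 197.0
trial_slab ('scene',) [ 433.4 -247.4] 7.1 14 122.0
trial_slab ('top', 'scene') [ 434.2 -247.6] 7.3 41 319.0
trial_drum ('top',) [ 431.1 -388.9] 27.2 15 151.0
trial_drum ('scene',) [ 428.9 -387.8] 13.7 17 169.0
trial_drum ('top', 'scene') [ 430.5 -388. ] 21.0 41 320.0
```

```bash
python3 - <<'E'
from h import *
import pickle
D=pickle.load(open("d.pkl","rb"))
im=D["top"]; hs=cv2.cvtColor(im,cv2.COLOR_RGB2HSV)
def soft(im):  # fractional brown coverage from red-blue difference
    d=im[...,0].astype(float)-im[...,2]
    return d
for n in("top","scene"):
    print(n,D[n][200,150],D[n][145,223],D[n][227,398])
for t,px,c in(("plot_slab",{"top":(151,199),"scene":(432,178)},(478,248)),("plot_podium",{"top":(223,146),"scene":(398,227)},(596,106)),("plot_round",{"top":(162,138),"scene":(450,218)},(608,236))):
    for cams in(("top",),("scene",),("top","scene")):
        obs={}
        for n in cams:
            d=soft(D[n]); u,v=px[n]; hi=np.median(d[v-4:v+5,u-2:u+3])
            m=np.zeros(d.shape); w=26
            sub=d[v-w:v+w,u-w:u+w]; lo=np.median(sub[sub<hi*.5])
            mm=np.clip((sub-lo)/(hi-lo),0,1); 
            k,l=cv2.connectedComponents((mm>.25).astype(np.uint8)); mm=mm*(l==l[w,w])
            m[v-w:v+w,u-w:u+w]=mm; obs[n]=m
        r=fit(t,obs,c[0],c[1],-.1,12); print(t,cams,r.x[:2].round(1),round(np.degrees(r.x[2]),1),round(r.fun),sum(o.sum() for o in obs.values()))
for i in range(len(D["scene","drum"])):
    s=D["scene","drum"][i]; c=ray("scene",s["pixel"],40); r=fit("drum",{"scene":s["mask"].astype(float)},c[0],c[1],0,0); print(i,s["pixel"],r.x[:2].round(),r.fun)
for i in range(len(D["top","drum"])):
    s=D["top","drum"][i]; c=ray("top",s["pixel"],40); r=fit("drum",{"top":s["mask"].astype(float)},c[0],c[1],0,0); print(i,s["pixel"],r.x[:2].round(),r.fun)
E
```

```text
top [102  71  45] [100  68  45] [89 86 91]
scene [143 138 144] [141 138 143] [150 112  80]
plot_slab ('top',) [480.  248.3] -5.3 57 551.780487804878
plot_slab ('scene',) [475.7 249.1] -5.3 71 222.63636363636363
plot_slab ('top', 'scene') [480.1 248.4] -5.4 135 774.4168514412416
plot_podium ('top',) [597.5 106.7] -5.4 75 964.4146341463413
plot_podium ('scene',) [594.4 107.6] -5.2 99 594.2678571428571
plot_podium ('top', 'scene') [597.1 106.9] -5.0 187 1558.6824912891984
plot_round ('top',) [609.5 236.2] -6.1 37 326.9024390243902
plot_round ('scene',) [605.8 236.7] 6.1 47 185.44827586206895
plot_round ('top', 'scene') [609. 236.] 1.5 89 512.3507148864592
0 [296.1, 187.5] [ 439. -101.] 31.964705882352938
1 [317.1, 168.9] [384. -36.] 17.992156862745098
2 [282.2, 163.0] [ 338. -115.] 35.76862745098039
3 [267.9, 195.9] [ 433. -177.] 45.72549019607843
4 [331.8, 199.1] [492. -32.] 50.26274509803922
0 [288.9, 245.0] [387. -36.] 51.14901960784314
1 [358.6, 220.1] [ 436. -176.] 24.211764705882352
2 [327.7, 267.8] [ 341. -115.] 26.64313725490196
3 [460.2, 228.9] [ 480. -450.] 131.0
4 [318.4, 219.9] [ 441. -101.] 25.443137254901963
5 [286.9, 192.1] [493. -31.] 30.835294117647056
```

```bash
cat > plan.py <<'E'
import sys,numpy as np
from scipy.spatial.transform import Rotation as Ro
from rig import env
s=env.read_state(); w,a,b,c=s["orientation"]; R=Ro.from_quat([a,b,c,w]); p=s["tcp_pos"]
A=[float(v) for v in sys.argv[1:]]
y=R.as_matrix()[:,1]; psi=np.degrees(np.arctan2(y[1],y[0]))
tilt=np.degrees(np.arccos(-R.as_matrix()[2,2]))
print("t %.2f pos %s psi %.1f tilt %.2f grip %.1f F %s q %s"%(s["clock"],p.round(1),psi,tilt,s["grip_width"],s["ft_force"].round(1),s["q"].round(2)))
for i in range(0,len(A),4):
    x,yy,z,ps=A[i:i+4]
    d=(ps-psi+90)%180-90; t=np.radians(psi+d)
    Y=np.array([np.cos(t),np.sin(t),0]);Z=np.array([0,0,-1.]);X=np.cross(Y,Z)
    T=Ro.from_matrix(np.c_[X,Y,Z])
    sh=R.as_matrix().T@(np.array([x,yy,z])-p)/10; rv=np.degrees((R.inv()*T).as_rotvec())
    print("->",A[i:i+4],"shift cm",sh.round(2),"turn deg",rv.round(1))
E
python3 plan.py 450 230 200 35 440 -101.3 150 0
```

```text
t 1.10 pos [215.7 559.8 231.3] psi 68.9 tilt 0.00 grip 85.6 F [ 0.2 -0.4 -0.5] q [ 1.09  0.36  1.51  0.    1.27 -0.12]
-> [450.0, 230.0, 200.0, 35.0] shift cm [-33.72 -22.36   3.13] turn deg [-0.   0.  33.9]
-> [440.0, -101.3, 150.0, 0.0] shift cm [-44.7  -53.63   8.13] turn deg [-0.   0.  68.9]
```

>>> jog_arm(
  targets=[
    {"x":-2,"y":-1.3,"z":0.2,"az":2,"jaw":1},
    {"x":-5,"y":-3.3,"z":0.5,"az":5,"jaw":1},
    {"x":-9,"y":-6,"z":0.8,"az":9,"jaw":1},
    {"x":-12,"y":-8,"z":1.1,"az":13,"jaw":1},
    {"x":-15,"y":-10,"z":1.4,"az":17,"jaw":1},
    {"x":-18,"y":-12.5,"z":1.8,"az":21,"jaw":1},
    {"x":-21,"y":-15,"z":2,"az":25,"jaw":1},
    {"x":-24,"y":-17.5,"z":2.3,"az":29,"jaw":1},
  ],
  newtons=30,
)

```text
validation failed for argument at $.ta...
```

```bash
python3 plan.py 460 140 190 20 440 -101.3 150 0
```

```text
t 1.10 pos [215.7 559.8 231.3] psi 68.9 tilt 0.00 grip 85.6 F [ 0.2 -0.4 -0.5] q [ 1.09  0.36  1.51  0.    1.27 -0.12]
-> [460.0, 140.0, 190.0, 20.0] shift cm [-37.89 -30.39   4.13] turn deg [-0.   0.  48.9]
-> [440.0, -101.3, 150.0, 0.0] shift cm [-44.7  -53.63   8.13] turn deg [-0.   0.  68.9]
```

>>> jog_arm(
  targets=[
    {"jaw":1.0,"x":-2.0,"y":-1.3,"z":0.2,"ax":0.0,"ay":0.0,"az":2.0},
    {"jaw":1.0,"x":-5.0,"y":-3.3,"z":0.5,"ax":0.0,"ay":0.0,"az":5.0},
    {"jaw":1.0,"x":-9.0,"y":-6.0,"z":0.8,"ax":0.0,"ay":0.0,"az":9.0},
    {"jaw":1.0,"x":-12.0,"y":-8.0,"z":1.1,"ax":0.0,"ay":0.0,"az":13.0},
    {"jaw":1.0,"x":-15.0,"y":-10.0,"z":1.4,"ax":0.0,"ay":0.0,"az":17.0},
    {"jaw":1.0,"x":-18.0,"y":-12.5,"z":1.8,"ax":0.0,"ay":0.0,"az":21.0},
    {"jaw":1.0,"x":-21.0,"y":-15.0,"z":2.0,"ax":0.0,"ay":0.0,"az":25.0},
    {"jaw":1.0,"x":-24.0,"y":-17.5,"z":2.3,"ax":0.0,"ay":0.0,"az":29.0},
  ],
  newtons=30,
)

```text
clock: 1.77
tcp_pos: [377.5, 308.7, 208.4]
orientation: [0.0, 0.425, 0.905, 0.0]
ft_force: [1.6, 0.0, 0.4]
grip_width: 85.5
```

```bash
python3 plan.py 455 120 190 20 440 -101.3 150 0
```

```text
t 1.77 pos [377.5 308.7 208.4] psi 39.7 tilt 0.03 grip 85.5 F [1.6 0.  0.4] q [ 0.54  0.22  1.78 -0.    1.14 -0.15]
-> [455.0, 120.0, 190.0, 20.0] shift cm [-19.46  -6.1    1.84] turn deg [ 0.   0.  19.7]
-> [440.0, -101.3, 150.0, 0.0] shift cm [-35.52 -21.41   5.84] turn deg [ 0.  -0.  39.7]
```

>>> jog_arm(
  targets=[
    {"jaw":1.0,"x":-3.0,"y":-1.8,"z":0.5,"ax":0,"ay":0,"az":3.5},
    {"jaw":1.0,"x":-6.3,"y":-3.8,"z":1.0,"ax":0,"ay":0,"az":7},
    {"jaw":1.0,"x":-9.6,"y":-5.8,"z":1.6,"ax":0,"ay":0,"az":11},
    {"jaw":1.0,"x":-13,"y":-7.8,"z":2.1,"ax":0,"ay":0,"az":15},
    {"jaw":1.0,"x":-16.4,"y":-9.8,"z":2.7,"ax":0,"ay":0,"az":19},
    {"jaw":1.0,"x":-19.8,"y":-11.9,"z":3.2,"ax":0,"ay":0,"az":23},
    {"jaw":1.0,"x":-23.2,"y":-14.0,"z":3.8,"ax":0,"ay":0,"az":27},
    {"jaw":1.0,"x":-26.0,"y":-15.7,"z":4.2,"ax":0,"ay":0,"az":30},
  ],
  newtons=30,
)

```text
clock: 2.43
tcp_pos: [423.1, 5.9, 166.3]
orientation: [0.001, 0.646, 0.763, 0.0]
ft_force: [0.9, 1.4, -0.1]
grip_width: 85.3
```

```bash
python3 plan.py 440 -101.3 130 0
```

```text
t 2.43 pos [423.1   5.9 166.3] psi 9.5 tilt 0.07 grip 85.3 F [ 0.9  1.4 -0.1] q [-0.15  0.18  1.96 -0.    1.   -0.32]
-> [440.0, -101.3, 130.0, 0.0] shift cm [-10.85  -0.11   3.63] turn deg [0.1 0.  9.5]
```

>>> jog_arm(
  targets=[
    {"jaw":1.0,"x":-2.5,"y":0,"z":0.8,"ax":0,"ay":0,"az":2.5},
    {"jaw":1.0,"x":-5,"y":0,"z":1.8,"ax":0,"ay":0,"az":5},
    {"jaw":1.0,"x":-7.5,"y":-0.1,"z":2.6,"ax":0,"ay":0,"az":7},
    {"jaw":1.0,"x":-9.3,"y":-0.1,"z":3.2,"ax":0,"ay":0,"az":8.5},
    {"jaw":1.0,"x":-10.4,"y":-0.1,"z":3.5,"ax":0,"ay":0,"az":9.3},
    {"jaw":1.0,"x":-10.85,"y":-0.1,"z":3.6,"ax":0,"ay":0,"az":9.5},
    {"jaw":1.0,"x":-10.85,"y":-0.1,"z":3.6,"ax":0,"ay":0,"az":9.5},
    {"jaw":1.0,"x":-10.85,"y":-0.1,"z":3.6,"ax":0,"ay":0,"az":9.5},
  ],
  newtons=30,
)

```text
clock: 3.1
tcp_pos: [440.0, -100.7, 130.5]
orientation: [0.0, 0.707, 0.707, 0.0]
ft_force: [0.0, -0.3, 0.8]
grip_width: 85.6
```

```bash
python3 plan.py 440 -101.3 40 0; python3 - <<'E'
from h import *
im=env.capture("top"); up(im,(240,90,480,290),3,"pics/t3.png")
im=env.capture("scene"); up(im,(200,80,400,260),3,"pics/s3.png")
E
```

```text
t 3.10 pos [ 440.  -100.7  130.5] psi 0.0 tilt 0.06 grip 85.6 F [ 0.  -0.3  0.8] q [-0.38  0.28  1.94  0.    0.92 -0.38]
-> [440.0, -101.3, 40.0, 0.0] shift cm [-0.06 -0.01  9.05] turn deg [ 0.1 -0.   0. ]
```

View pics/t3.png

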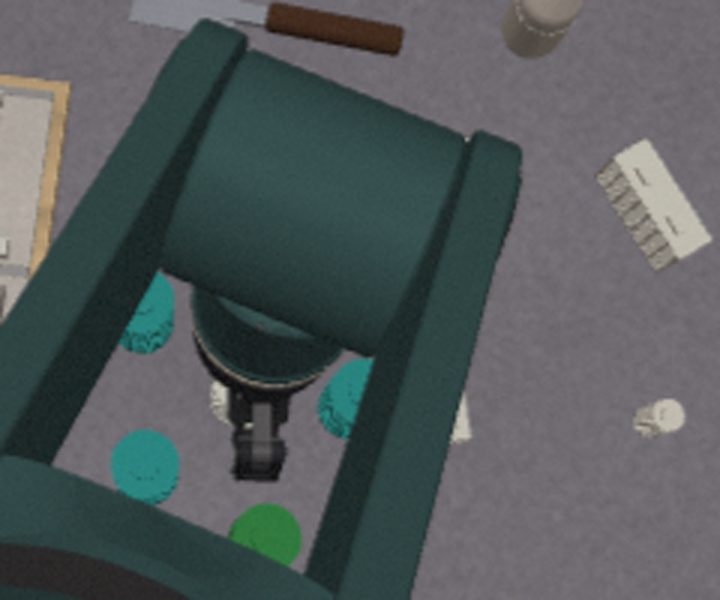

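View pics/s3.png

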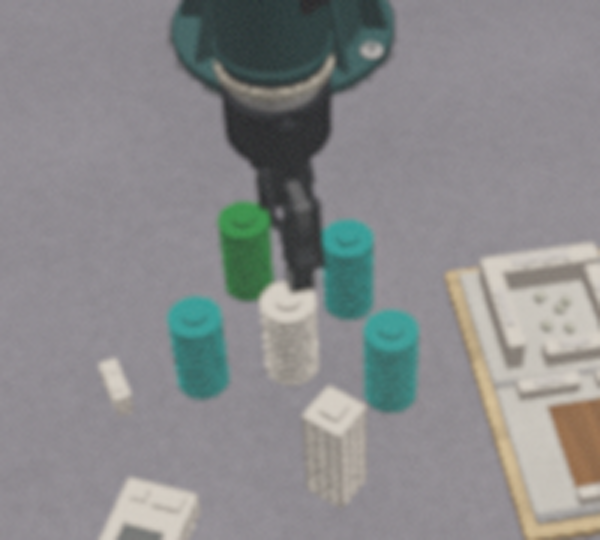

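>>> jog_arm(
  targets=[
    {"jaw":1.0,"x":0,"y":0,"z":1.2,"ax":0,"ay":0,"az":0},
    {"jaw":1.0,"x":0,"y":0,"z":2.6,"ax":0,"ay":0,"az":0},
    {"jaw":1.0,"x":0,"y":0,"z":4.0,"ax":0,"ay":0,"az":0},
    {"jaw":1.0,"x":0,"y":0,"z":5.5,"ax":0,"ay":0,"az":0},
    {"jaw":1.0,"x":0,"y":0,"z":7.0,"ax":0,"ay":0,"az":0},
    {"jaw":1.0,"x":0,"y":0,"z":8.2,"ax":0,"ay":0,"az":0},
    {"jaw":1.0,"x":0,"y":0,"z":9.0,"ax":0,"ay":0,"az":0},
    {"jaw":1.0,"x":0,"y":0,"z":9.0,"ax":0,"ay":0,"az":0},
  ],
  newtons=30,
)

```text
clock: 3.87
tcp_pos: [439.2, -99.2, 39.7]
orientation: [-0.001, 0.706, 0.708, 0.0]
ft_force: [-1.5, -0.5, -1.2]
grip_width: 85.3
```

>>> jog_arm(
  targets=[
    {"jaw":0.8,"x":0,"y":0,"z":0,"ax":0,"ay":0,"az":0},
    {"jaw":0.7,"x":0,"y":0,"z":0,"ax":0,"ay":0,"az":0},
    {"jaw":0.65,"x":0,"y":0,"z":0,"ax":0,"ay":0,"az":0},
    {"jaw":0.6,"x":0,"y":0,"z":0,"ax":0,"ay":0,"az":0},
    {"jaw":0.55,"x":0,"y":0,"z":0,"ax":0,"ay":0,"az":0},
    {"jaw":0.5,"x":0,"y":0,"z":0,"ax":0,"ay":0,"az":0},
    {"jaw":0.45,"x":0,"y":0,"z":0,"ax":0,"ay":0,"az":0},
    {"jaw":0.4,"x":0,"y":0,"z":0,"ax":0,"ay":0,"az":0},
  ],
  newtons=30,
)

```text
clock: 4.53
tcp_pos: [439.5, -99.4, 40.2]
orientation: [-0.0, 0.706, 0.708, 0.0]
ft_force: [-1.3, 0.5, 5.2]
grip_width: 43.4
```

>>> jog_arm(
  targets=[
    {"jaw":0.3,"x":0,"y":0,"z":0,"ax":0,"ay":0,"az":0},
    {"jaw":0.3,"x":0,"y":0,"z":0,"ax":0,"ay":0,"az":0},
    {"jaw":0.3,"x":0,"y":0,"z":0,"ax":0,"ay":0,"az":0},
    {"jaw":0.3,"x":0,"y":0,"z":0,"ax":0,"ay":0,"az":0},
    {"jaw":0.3,"x":0,"y":0,"z":-0.3,"ax":0,"ay":0,"az":0},
    {"jaw":0.3,"x":0,"y":0,"z":-0.6,"ax":0,"ay":0,"az":0},
    {"jaw":0.3,"x":0,"y":0,"z":-1.0,"ax":0,"ay":0,"az":0},
    {"jaw":0.3,"x":0,"y":0,"z":-1.0,"ax":0,"ay":0,"az":0},
  ],
  newtons=30,
)

```text
clock: 5.2
tcp_pos: [440.0, -99.6, 50.9]
orientation: [0.0, 0.706, 0.708, 0.0]
ft_force: [0.4, -0.6, -1.3]
grip_width: 43.5
```

```bash
python3 plan.py 440 -101.3 150 0; python3 - <<'E'
from h import *
im=env.capture("scene"); up(im,(200,80,400,260),3,"pics/s4.png")
E
```

```text
t 5.20 pos [440.  -99.6  50.9] psi 0.2 tilt 0.06 grip 43.5 F [ 0.4 -0.6 -1.3] q [-0.38  0.42  2.01  0.    0.71 -0.38]
-> [440.0, -101.3, 150.0, 0.0] shift cm [-0.17  0.01 -9.91] turn deg [ 0.1 -0.   0.2]
```

View pics/s4.png

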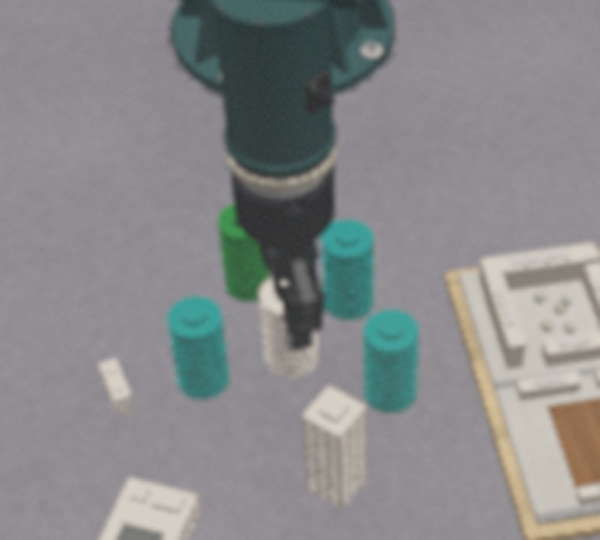

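>>> jog_arm(
  targets=[
    {"jaw":0.3,"x":0,"y":0,"z":-0.8,"ax":0,"ay":0,"az":0},
    {"jaw":0.3,"x":0,"y":0,"z":-2.0,"ax":0,"ay":0,"az":0},
    {"jaw":0.3,"x":0,"y":0,"z":-3.6,"ax":0,"ay":0,"az":0},
    {"jaw":0.3,"x":0,"y":0,"z":-5.4,"ax":0,"ay":0,"az":0},
    {"jaw":0.3,"x":0,"y":0,"z":-7.2,"ax":0,"ay":0,"az":0},
    {"jaw":0.3,"x":0,"y":0,"z":-8.6,"ax":0,"ay":0,"az":0},
    {"jaw":0.3,"x":0,"y":0,"z":-9.6,"ax":0,"ay":0,"az":0},
    {"jaw":0.3,"x":0,"y":0,"z":-10.0,"ax":0,"ay":0,"az":0},
  ],
  newtons=30,
)

```text
clock: 5.92
tcp_pos: [440.6, -99.9, 152.6]
orientation: [0.002, 0.706, 0.708, 0.001]
ft_force: [1.4, -0.7, -1.6]
grip_width: 43.5
```

```bash
python3 plan.py 524 67 150 0 607.6 238.3 120 0; python3 - <<'E'
from h import *
im=env.capture("scene"); up(im,(200,60,400,240),3,"pics/s5.png")
E
```

```text
t 5.92 pos [440.6 -99.9 152.6] psi 0.2 tilt 0.22 grip 43.5 F [ 1.4 -0.7 -1.6] q [-0.38  0.24  1.92  0.    0.98 -0.38]
-> [524.0, 67.0, 150.0, 0.0] shift cm [16.66  8.38  0.28] turn deg [0.2 0.  0.2]
-> [607.6, 238.3, 120.0, 0.0] shift cm [33.77 16.78  3.3 ] turn deg [0.2 0.  0.2]
```

View pics/s5.png

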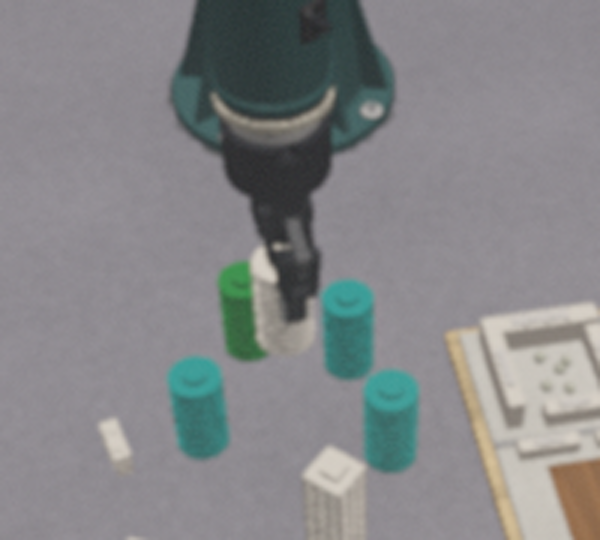

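>>> jog_arm(
  targets=[
    {"jaw":0.3,"x":2.0,"y":1.0,"z":0,"ax":0.2,"ay":0,"az":0},
    {"jaw":0.3,"x":5.0,"y":2.5,"z":0,"ax":0.2,"ay":0,"az":0},
    {"jaw":0.3,"x":8.3,"y":4.1,"z":0,"ax":0.2,"ay":0,"az":0},
    {"jaw":0.3,"x":11.6,"y":5.8,"z":0,"ax":0.2,"ay":0,"az":0},
    {"jaw":0.3,"x":14.9,"y":7.4,"z":0,"ax":0.2,"ay":0,"az":0},
    {"jaw":0.3,"x":18.2,"y":9.1,"z":0.2,"ax":0.2,"ay":0,"az":0},
    {"jaw":0.3,"x":21.5,"y":10.7,"z":0.4,"ax":0.2,"ay":0,"az":0},
    {"jaw":0.3,"x":24.0,"y":12.0,"z":0.6,"ax":0.2,"ay":0,"az":0},
  ],
  newtons=30,
)

```text
clock: 6.63
tcp_pos: [560.5, 143.1, 146.0]
orientation: [0.0, 0.706, 0.708, -0.0]
ft_force: [0.2, -1.3, 0.4]
grip_width: 43.2
```

```bash
python3 plan.py 607.6 238.3 100 0
```

```text
t 6.63 pos [560.5 143.1 146. ] psi 0.2 tilt 0.03 grip 43.2 F [ 0.2 -1.3  0.4] q [ 0.13  0.42  1.65 -0.    1.07  0.13]
-> [607.6, 238.3, 100.0, 0.0] shift cm [9.5  4.75 4.59] turn deg [-0.   0.   0.2]
```

>>> jog_arm(
  targets=[
    {"jaw":0.3,"x":2.4,"y":1.2,"z":0.6,"ax":0,"ay":0,"az":0},
    {"jaw":0.3,"x":5.0,"y":2.5,"z":1.6,"ax":0,"ay":0,"az":0},
    {"jaw":0.3,"x":7.3,"y":3.6,"z":2.6,"ax":0,"ay":0,"az":0},
    {"jaw":0.3,"x":8.8,"y":4.4,"z":3.5,"ax":0,"ay":0,"az":0},
    {"jaw":0.3,"x":9.5,"y":4.75,"z":4.2,"ax":0,"ay":0,"az":0},
    {"jaw":0.3,"x":9.5,"y":4.75,"z":4.6,"ax":0,"ay":0,"az":0},
    {"jaw":0.3,"x":9.5,"y":4.75,"z":4.6,"ax":0,"ay":0,"az":0},
    {"jaw":0.3,"x":9.5,"y":4.75,"z":4.6,"ax":0,"ay":0,"az":0},
  ],
  newtons=30,
)

```text
clock: 7.3
tcp_pos: [606.6, 237.1, 99.5]
orientation: [-0.0, 0.706, 0.708, -0.001]
ft_force: [0.7, -0.6, -0.7]
grip_width: 43.2
```

```bash
python3 plan.py 607.6 238.3 58 0; python3 - <<'E'
from h import *
im=env.capture("scene"); up(im,(350,120,500,260),4,"pics/s6.png")
im=env.capture("top"); up(im,(90,80,270,250),4,"pics/t6.png")
E
```

```text
t 7.30 pos [606.6 237.1  99.5] psi 0.2 tilt 0.14 grip 43.2 F [ 0.7 -0.6 -0.7] q [ 0.27  0.56  1.52 -0.    1.06  0.26]
-> [607.6, 238.3, 58.0, 0.0] shift cm [0.13 0.11 4.15] turn deg [-0.1  0.1  0.2]
```

View pics/s6.png

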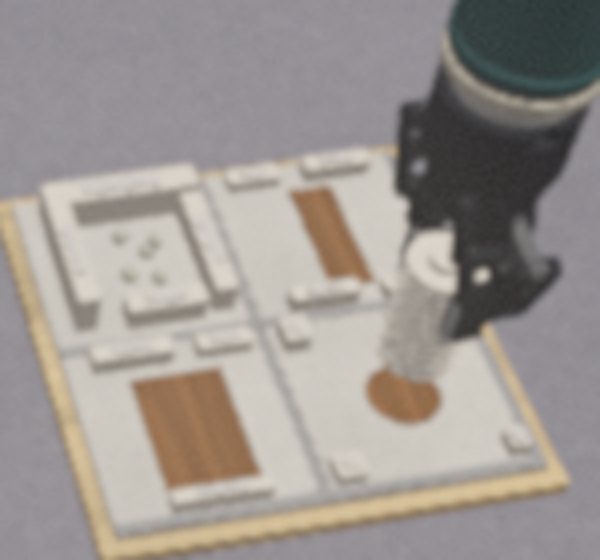

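View pics/t6.png

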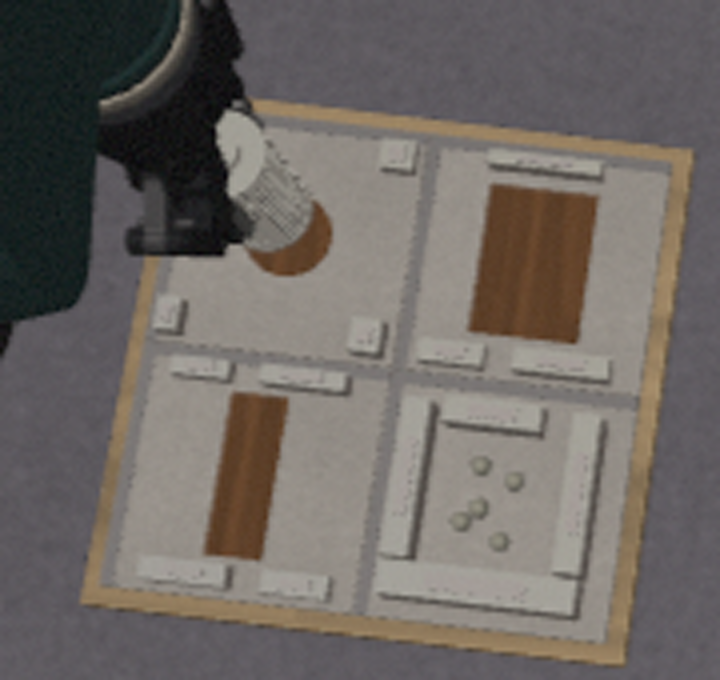

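```bash
cat > ov.py <<'E'
from h import *
def overlay(n,name,x,y,yaw,z,roi,k,fn,im=None):
    if im is None: im=env.capture(n)
    im=im.copy(); r=roi
    big=cv2.resize(im[r[1]:r[3],r[0]:r[2]],None,fx=k,fy=k,interpolation=cv2.INTER_CUBIC)
    c,s=np.cos(yaw),np.sin(yaw); R=np.array([[c,-s,0],[s,c,0],[0,0,1]])
    v=M[name][0]
    q=(proj(n,v@R.T+[x,y,z])-[r[0]-.5,r[1]-.5])*k
    h=v[:,2].max()
    for sel in (v[:,2]<.1,v[:,2]>h-.1,v[:,2]>-1):
        cv2.polylines(big,[cv2.convexHull(q[sel].astype(np.float32)).astype(int)],True,(255,0,0),1)
    cv2.imwrite(fn,big[:,:,::-1])
if __name__=="__main__":
    import sys
    a=sys.argv
    for n in("scene","top"):
        x,y,z,yaw=map(float,a[2:6]); c=proj(n,[[x,y,z+30]])[0].astype(int)
        r=(max(c[0]-50,0),max(c[1]-50,0),min(c[0]+50,640),min(c[1]+50,400))
        overlay(n,a[1],x,y,np.radians(yaw),z,r,5,f"pics/{a[6]}_{n}.png")
    A=[cv2.imread(f"pics/{a[6]}_{n}.png") for n in("scene","top")]
    h=min(i.shape[0] for i in A); cv2.imwrite(f"pics/{a[6]}.png",cv2.resize(np.hstack([i[:h] for i in A]),None,fx=.8,fy=.8))
E
python3 ov.py drum 606.6 235.2 59.3 0 o1
```

```text
(no output)
```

View pics/o1.png

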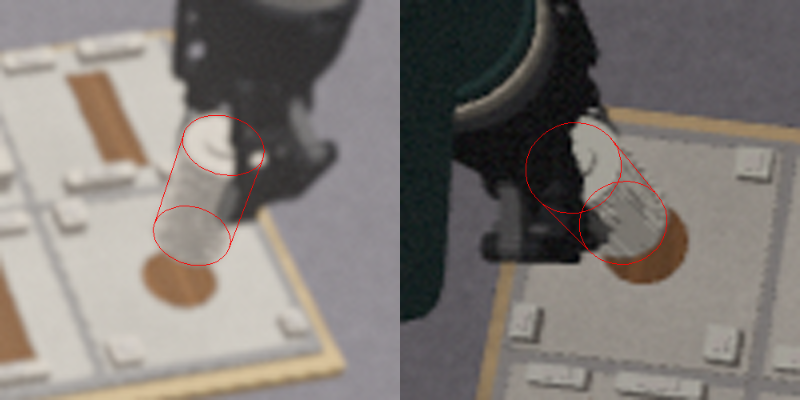

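>>> jog_arm(
  targets=[
    {"jaw":0.3,"x":0.1,"y":0.1,"z":0.5,"ax":0,"ay":0,"az":0},
    {"jaw":0.3,"x":0.15,"y":0.1,"z":1.2,"ax":0,"ay":0,"az":0},
    {"jaw":0.3,"x":0.15,"y":0.1,"z":2.0,"ax":0,"ay":0,"az":0},
    {"jaw":0.3,"x":0.15,"y":0.1,"z":2.8,"ax":0,"ay":0,"az":0},
    {"jaw":0.3,"x":0.15,"y":0.1,"z":3.4,"ax":0,"ay":0,"az":0},
    {"jaw":0.3,"x":0.15,"y":0.1,"z":3.7,"ax":0,"ay":0,"az":0},
    {"jaw":0.3,"x":0.15,"y":0.1,"z":3.8,"ax":0,"ay":0,"az":0},
    {"jaw":0.3,"x":0.15,"y":0.1,"z":3.8,"ax":0,"ay":0,"az":0},
  ],
  newtons=30,
)

```text
clock: 8.17
tcp_pos: [608.4, 238.9, 62.1]
orientation: [0.0, 0.706, 0.708, -0.0]
ft_force: [0.6, -0.7, -0.2]
grip_width: 43.1
```

```bash
python3 plan.py 607.6 238.3 58 0;python3 ov.py drum 607.6 236.4 21 0 o2
```

```text
t 8.17 pos [608.4 238.9  62.1] psi 0.2 tilt 0.04 grip 43.1 F [ 0.6 -0.7 -0.2] q [ 0.27  0.61  1.54 -0.    0.99  0.27]
-> [607.6, 238.3, 58.0, 0.0] shift cm [-0.06 -0.08  0.41] turn deg [-0.   0.   0.2]
```

View pics/o2.png

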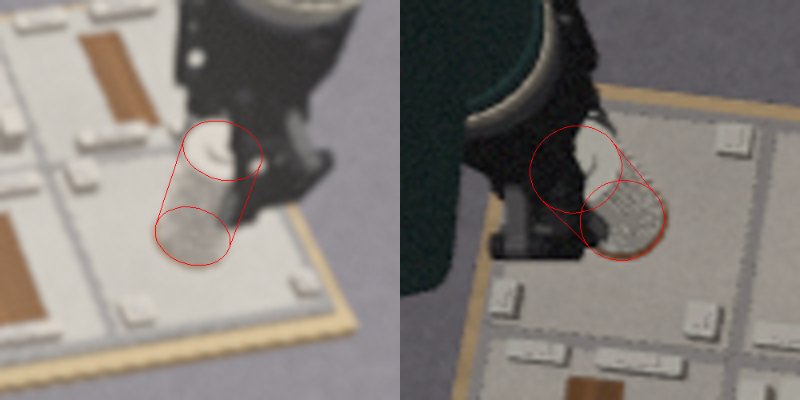

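>>> jog_arm(
  targets=[
    {"jaw":0.3,"x":0,"y":-0.05,"z":0.1,"ax":0,"ay":0,"az":0},
    {"jaw":0.3,"x":0,"y":-0.05,"z":0.2,"ax":0,"ay":0,"az":0},
    {"jaw":0.3,"x":0,"y":-0.05,"z":0.3,"ax":0,"ay":0,"az":0},
    {"jaw":0.3,"x":0,"y":-0.05,"z":0.35,"ax":0,"ay":0,"az":0},
    {"jaw":0.3,"x":0,"y":-0.05,"z":0.4,"ax":0,"ay":0,"az":0},
    {"jaw":0.3,"x":0,"y":-0.05,"z":0.42,"ax":0,"ay":0,"az":0},
    {"jaw":0.3,"x":0,"y":-0.05,"z":0.42,"ax":0,"ay":0,"az":0},
    {"jaw":0.3,"x":0,"y":-0.05,"z":0.42,"ax":0,"ay":0,"az":0},
  ],
  newtons=30,
)

```text
clock: 8.93
tcp_pos: [608.5, 239.0, 58.7]
orientation: [0.0, 0.706, 0.708, 0.0]
ft_force: [0.3, 0.1, -1.0]
grip_width: 43.2
```

>>> jog_arm(
  targets=[
    {"jaw":0.3,"x":0,"y":-0.05,"z":0.03,"ax":0,"ay":0,"az":0},
    {"jaw":0.3,"x":0,"y":-0.05,"z":0.06,"ax":0,"ay":0,"az":0},
    {"jaw":0.3,"x":0,"y":-0.05,"z":0.1,"ax":0,"ay":0,"az":0},
    {"jaw":0.3,"x":0,"y":-0.05,"z":0.12,"ax":0,"ay":0,"az":0},
    {"jaw":0.3,"x":0,"y":-0.05,"z":0.15,"ax":0,"ay":0,"az":0},
    {"jaw":0.3,"x":0,"y":-0.05,"z":0.15,"ax":0,"ay":0,"az":0},
    {"jaw":0.3,"x":0,"y":-0.05,"z":0.15,"ax":0,"ay":0,"az":0},
    {"jaw":0.3,"x":0,"y":-0.05,"z":0.15,"ax":0,"ay":0,"az":0},
  ],
  newtons=30,
)

```text
clock: 9.6
tcp_pos: [608.0, 239.1, 58.2]
orientation: [0.001, 0.706, 0.708, 0.0]
ft_force: [-2.4, -1.1, 6.9]
grip_width: 43.5
```

>>> jog_arm(
  targets=[
    {"jaw":0.5,"x":0,"y":0,"z":0,"ax":0,"ay":0,"az":0},
    {"jaw":0.52,"x":0,"y":0,"z":0,"ax":0,"ay":0,"az":0},
    {"jaw":0.55,"x":0,"y":0,"z":0,"ax":0,"ay":0,"az":0},
    {"jaw":0.6,"x":0,"y":0,"z":0,"ax":0,"ay":0,"az":0},
    {"jaw":0.65,"x":0,"y":0,"z":0,"ax":0,"ay":0,"az":0},
    {"jaw":0.7,"x":0,"y":0,"z":0,"ax":0,"ay":0,"az":0},
    {"jaw":0.8,"x":0,"y":0,"z":0,"ax":0,"ay":0,"az":0},
    {"jaw":0.8,"x":0,"y":0,"z":0,"ax":0,"ay":0,"az":0},
  ],
  newtons=30,
)

```text
clock: 10.27
tcp_pos: [608.0, 239.0, 58.1]
orientation: [0.0, 0.706, 0.708, 0.0]
ft_force: [-0.1, 0.1, -0.5]
grip_width: 68.2
```

>>> jog_arm(
  targets=[
    {"jaw":0.8,"x":0,"y":0,"z":-0.6,"ax":0,"ay":0,"az":0},
    {"jaw":0.8,"x":0,"y":0,"z":-1.6,"ax":0,"ay":0,"az":0},
    {"jaw":0.8,"x":0,"y":0,"z":-3.0,"ax":0,"ay":0,"az":0},
    {"jaw":0.8,"x":0,"y":0,"z":-5.0,"ax":0,"ay":0,"az":0},
    {"jaw":0.8,"x":0,"y":0,"z":-7.0,"ax":0,"ay":0,"az":0},
    {"jaw":0.8,"x":0,"y":0,"z":-9.0,"ax":0,"ay":0,"az":0},
    {"jaw":0.8,"x":0,"y":0,"z":-11.0,"ax":0,"ay":0,"az":0},
    {"jaw":0.8,"x":0,"y":0,"z":-12.0,"ax":0,"ay":0,"az":0},
  ],
  newtons=30,
)

```text
clock: 10.93
tcp_pos: [609.4, 239.5, 182.0]
orientation: [0.002, 0.706, 0.708, 0.002]
ft_force: [0.3, 0.1, -0.0]
grip_width: 68.1
```

```bash
python3 plan.py 560 -60 190 60 579.7 -387.7 100 120.5;python3 ov.py drum 607.6 236.4 18 0 o3
```

```text
t 10.93 pos [609.4 239.5 182. ] psi 0.2 tilt 0.34 grip 68.1 F [ 0.3  0.1 -0. ] q [ 0.27  0.48  1.45 -0.    1.21  0.27]
-> [560.0, -60.0, 190.0, 60.0] shift cm [-29.94  -5.02  -0.86] turn deg [  0.3   0.1 -59.8]
-> [579.7, -387.7, 100.0, 120.5] shift cm [-62.72  -3.2    8.12] turn deg [ 0.3 -0.2 59.7]
```

View pics/o3.png

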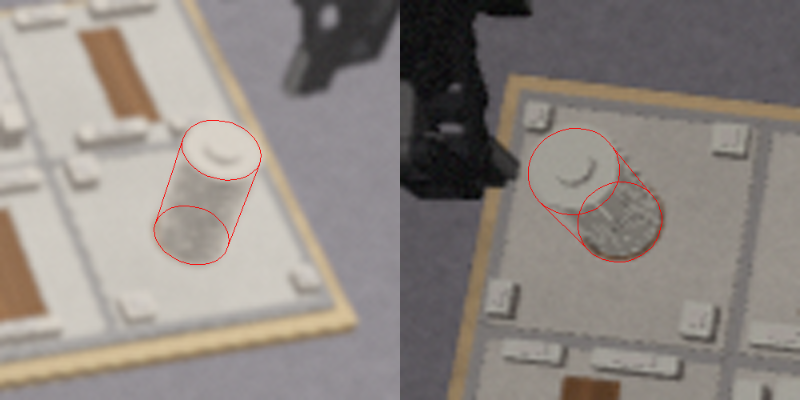

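>>> jog_arm(
  targets=[
    {"jaw":0.8,"x":-2.0,"y":-0.1,"z":0,"ax":0,"ay":0,"az":3},
    {"jaw":0.8,"x":-5.0,"y":-0.3,"z":0,"ax":0,"ay":0,"az":7},
    {"jaw":0.8,"x":-9,"y":-0.4,"z":0,"ax":0,"ay":0,"az":12},
    {"jaw":0.8,"x":-13,"y":-0.6,"z":0,"ax":0,"ay":0,"az":17},
    {"jaw":0.8,"x":-17,"y":-0.8,"z":0,"ax":0,"ay":0,"az":22},
    {"jaw":0.8,"x":-21,"y":-1.0,"z":0,"ax":0,"ay":0,"az":27},
    {"jaw":0.8,"x":-25,"y":-1.2,"z":0.5,"ax":0,"ay":0,"az":32},
    {"jaw":0.8,"x":-29,"y":-1.4,"z":1.0,"ax":0,"ay":0,"az":37},
  ],
  newtons=30,
)

```text
clock: 11.7
tcp_pos: [595.5, -52.2, 169.7]
orientation: [0.001, 0.895, 0.446, 0.003]
ft_force: [0.6, 0.2, -0.2]
grip_width: 68.4
```

```bash
python3 plan.py 579.7 -387.7 120 120.5
```

```text
t 11.70 pos [595.5 -52.2 169.7] psi -37.1 tilt 0.32 grip 68.4 F [ 0.6  0.2 -0.2] q [-0.2   0.41  1.59  0.    1.13  0.44]
-> [579.7, -387.7, 120.0, 120.5] shift cm [-27.75  18.95   4.91] turn deg [ 0.1 -0.3 22.4]
```

>>> jog_arm(
  targets=[
    {"jaw":0.8,"x":-3.0,"y":2.0,"z":0.3,"ax":0,"ay":0,"az":3},
    {"jaw":0.8,"x":-6.3,"y":4.3,"z":0.8,"ax":0,"ay":0,"az":6},
    {"jaw":0.8,"x":-9.6,"y":6.6,"z":1.4,"ax":0,"ay":0,"az":9},
    {"jaw":0.8,"x":-12.9,"y":8.8,"z":2.0,"ax":0,"ay":0,"az":12},
    {"jaw":0.8,"x":-16.2,"y":11.1,"z":2.6,"ax":0,"ay":0,"az":15},
    {"jaw":0.8,"x":-19.5,"y":13.3,"z":3.2,"ax":0,"ay":0,"az":18},
    {"jaw":0.8,"x":-22.5,"y":15.4,"z":3.8,"ax":0,"ay":0,"az":20},
    {"jaw":0.8,"x":-25.0,"y":17.1,"z":4.2,"ax":0,"ay":0,"az":21},
  ],
  newtons=30,
)

```text
clock: 12.37
tcp_pos: [580.1, -357.0, 125.1]
orientation: [-0.001, 0.962, 0.274, 0.002]
ft_force: [0.1, -0.1, 0.0]
grip_width: 68.3
```

```bash
python3 plan.py 579.7 -387.7 60 120.5
```

```text
t 12.37 pos [ 580.1 -357.   125.1] psi -58.2 tilt 0.24 grip 68.3 F [ 0.1 -0.1  0. ] q [-0.66  0.57  1.43  0.    1.14  0.36]
-> [579.7, -387.7, 60.0, 120.5] shift cm [-1.67  2.59  6.5 ] turn deg [-0.  -0.2  1.3]
```

>>> jog_arm(
  targets=[
    {"jaw":0.8,"x":-0.6,"y":1.0,"z":0.5,"ax":0,"ay":0,"az":1},
    {"jaw":0.8,"x":-1.2,"y":1.9,"z":1.5,"ax":0,"ay":0,"az":1.3},
    {"jaw":0.8,"x":-1.6,"y":2.5,"z":3.0,"ax":0,"ay":-0.2,"az":1.3},
    {"jaw":0.8,"x":-1.7,"y":2.6,"z":4.5,"ax":0,"ay":-0.2,"az":1.3},
    {"jaw":0.8,"x":-1.7,"y":2.6,"z":5.8,"ax":0,"ay":-0.2,"az":1.3},
    {"jaw":0.8,"x":-1.7,"y":2.6,"z":6.5,"ax":0,"ay":-0.2,"az":1.3},
    {"jaw":0.8,"x":-1.7,"y":2.6,"z":6.5,"ax":0,"ay":-0.2,"az":1.3},
    {"jaw":0.8,"x":-1.7,"y":2.6,"z":6.5,"ax":0,"ay":-0.2,"az":1.3},
  ],
  newtons=30,
)

```text
clock: 13.03
tcp_pos: [579.4, -386.5, 59.3]
orientation: [-0.001, 0.965, 0.263, -0.0]
ft_force: [0.4, -0.2, 1.1]
grip_width: 68.2
```

```bash
python3 plan.py 579.7 -387.7 12 120.5; python3 ov.py slab 579.7 -387.7 0 30.5 o4
```

```text
t 13.03 pos [ 579.4 -386.5   59.3] psi -59.5 tilt 0.12 grip 68.2 F [ 0.4 -0.2  1.1] q [-0.69  0.66  1.44  0.    1.04  0.35]
-> [579.7, -387.7, 12.0, 120.5] shift cm [-0.04  0.13  4.73] turn deg [-0.1 -0.   0. ]
```

View pics/o4.png

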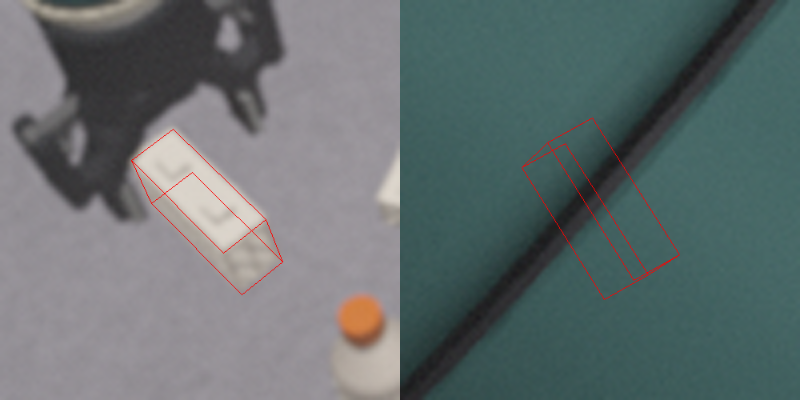

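>>> jog_arm(
  targets=[
    {"jaw":0.8,"x":0,"y":0.1,"z":0.7,"ax":0,"ay":0,"az":0},
    {"jaw":0.8,"x":0,"y":0.1,"z":1.6,"ax":0,"ay":0,"az":0},
    {"jaw":0.8,"x":0,"y":0.1,"z":2.6,"ax":0,"ay":0,"az":0},
    {"jaw":0.8,"x":0,"y":0.1,"z":3.6,"ax":0,"ay":0,"az":0},
    {"jaw":0.8,"x":0,"y":0.1,"z":4.3,"ax":0,"ay":0,"az":0},
    {"jaw":0.8,"x":0,"y":0.1,"z":4.7,"ax":0,"ay":0,"az":0},
    {"jaw":0.8,"x":0,"y":0.1,"z":4.7,"ax":0,"ay":0,"az":0},
    {"jaw":0.8,"x":0,"y":0.1,"z":4.7,"ax":0,"ay":0,"az":0},
  ],
  newtons=30,
)

```text
clock: 13.8
tcp_pos: [580.6, -388.4, 13.2]
orientation: [-0.0, 0.965, 0.263, 0.0]
ft_force: [0.4, 0.1, -0.4]
grip_width: 68.4
```

>>> jog_arm(
  targets=[
    {"jaw":0.7,"x":0,"y":0,"z":0,"ax":0,"ay":0,"az":0},
    {"jaw":0.6,"x":0,"y":0,"z":0,"ax":0,"ay":0,"az":0},
    {"jaw":0.5,"x":0,"y":0,"z":0,"ax":0,"ay":0,"az":0},
    {"jaw":0.45,"x":0,"y":0,"z":0,"ax":0,"ay":0,"az":0},
    {"jaw":0.4,"x":0,"y":0,"z":0,"ax":0,"ay":0,"az":0},
    {"jaw":0.35,"x":0,"y":0,"z":0,"ax":0,"ay":0,"az":0},
    {"jaw":0.25,"x":0,"y":0,"z":0,"ax":0,"ay":0,"az":0},
    {"jaw":0.1,"x":0,"y":0,"z":0,"ax":0,"ay":0,"az":0},
  ],
  newtons=30,
)

```text
clock: 14.47
tcp_pos: [580.8, -388.5, 13.5]
orientation: [0.0, 0.965, 0.263, 0.001]
ft_force: [0.7, 0.9, 1.5]
grip_width: 27.4
```

>>> jog_arm(
  targets=[
    {"jaw":0.1,"x":0,"y":0,"z":0,"ax":0,"ay":0,"az":0},
    {"jaw":0.1,"x":0,"y":0,"z":0,"ax":0,"ay":0,"az":0},
    {"jaw":0.1,"x":0,"y":0,"z":0,"ax":0,"ay":0,"az":0},
    {"jaw":0.1,"x":0,"y":0,"z":0,"ax":0,"ay":0,"az":0},
    {"jaw":0.1,"x":0,"y":0,"z":0,"ax":0,"ay":0,"az":0},
    {"jaw":0.1,"x":0,"y":0,"z":-0.3,"ax":0,"ay":0,"az":0},
    {"jaw":0.1,"x":0,"y":0,"z":-0.8,"ax":0,"ay":0,"az":0},
    {"jaw":0.1,"x":0,"y":0,"z":-1.0,"ax":0,"ay":0,"az":0},
  ],
  newtons=30,
)

```text
clock: 15.13
tcp_pos: [581.0, -388.7, 24.2]
orientation: [0.0, 0.965, 0.263, 0.001]
ft_force: [-0.0, -0.2, 0.0]
grip_width: 27.6
```

```bash
python3 plan.py 579.7 -387.7 150 120.5 ; python3 ov.py slab 579.7 -387.7 10 30.5 o5
```

```text
t 15.13 pos [ 581.  -388.7   24.2] psi -59.5 tilt 0.10 grip 27.6 F [-0.  -0.2  0. ] q [-0.69  0.71  1.45  0.    0.98  0.35]
-> [579.7, -387.7, 150.0, 120.5] shift cm [ -0.04  -0.14 -12.58] turn deg [ 0.1 -0.1 -0. ]
```

View pics/o5.png

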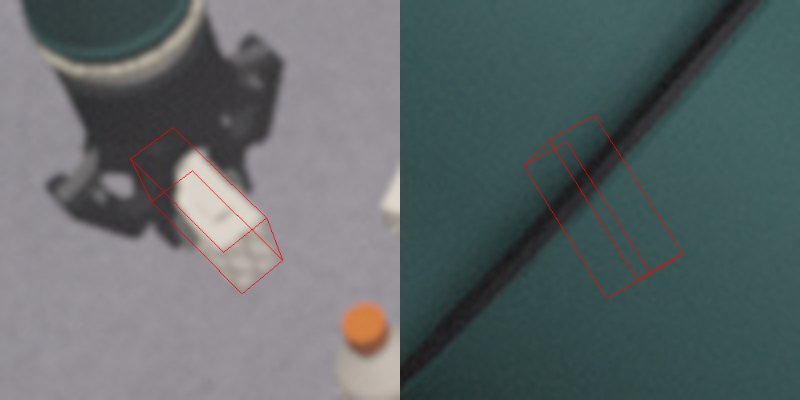

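>>> jog_arm(
  targets=[
    {"jaw":0.1,"x":0,"y":0,"z":-1.0,"ax":0,"ay":0,"az":0},
    {"jaw":0.1,"x":0,"y":0,"z":-2.6,"ax":0,"ay":0,"az":0},
    {"jaw":0.1,"x":0,"y":0,"z":-4.8,"ax":0,"ay":0,"az":0},
    {"jaw":0.1,"x":0,"y":0,"z":-7.2,"ax":0,"ay":0,"az":0},
    {"jaw":0.1,"x":0,"y":0,"z":-9.6,"ax":0,"ay":0,"az":0},
    {"jaw":0.1,"x":0,"y":0,"z":-11.6,"ax":0,"ay":0,"az":0},
    {"jaw":0.1,"x":0,"y":0,"z":-13.0,"ax":0,"ay":0,"az":0},
    {"jaw":0.1,"x":0,"y":0,"z":-13.6,"ax":0,"ay":0,"az":0},
  ],
  newtons=30,
)

```text
clock: 15.9
tcp_pos: [582.1, -389.8, 164.0]
orientation: [0.003, 0.965, 0.263, 0.002]
ft_force: [0.7, -1.3, -1.6]
grip_width: 27.7
```

```bash
python3 plan.py 478 248.6 160 -95.3
```

```text
t 15.90 pos [ 582.1 -389.8  164. ] psi -59.5 tilt 0.40 grip 27.7 F [ 0.7 -1.3 -1.6] q [-0.69  0.56  1.35  0.    1.23  0.35]
-> [478.0, 248.6, 160.0, -95.3] shift cm [ 23.43 -60.29   0.09] turn deg [ 0.3 -0.3 35.8]
```

>>> jog_arm(
  targets=[
    {"jaw":0.1,"x":0.7,"y":-1.8,"z":0,"ax":0.2,"ay":-0.2,"az":1},
    {"jaw":0.1,"x":1.8,"y":-4.6,"z":0,"ax":0.2,"ay":-0.2,"az":3},
    {"jaw":0.1,"x":3.1,"y":-8.0,"z":0,"ax":0.2,"ay":-0.2,"az":5},
    {"jaw":0.1,"x":4.4,"y":-11.4,"z":0,"ax":0.2,"ay":-0.2,"az":7},
    {"jaw":0.1,"x":5.8,"y":-14.8,"z":0,"ax":0.2,"ay":-0.2,"az":9},
    {"jaw":0.1,"x":7.1,"y":-18.2,"z":0,"ax":0.2,"ay":-0.2,"az":11},
    {"jaw":0.1,"x":8.4,"y":-21.6,"z":0,"ax":0.2,"ay":-0.2,"az":13},
    {"jaw":0.1,"x":9.7,"y":-25.0,"z":0,"ax":0.2,"ay":-0.2,"az":15},
  ],
  newtons=30,
)

```text
clock: 16.57
tcp_pos: [537.8, -123.4, 162.6]
orientation: [0.001, 0.991, 0.134, 0.0]
ft_force: [0.3, 0.2, -0.3]
grip_width: 27.7
```

```bash
python3 plan.py 478 248.6 150 -95.3
```

```text
t 16.57 pos [ 537.8 -123.4  162.6] psi -74.6 tilt 0.11 grip 27.7 F [ 0.3  0.2 -0.3] q [-0.35  0.36  1.7  -0.    1.08  0.95]
-> [478.0, 248.6, 150.0, -95.3] shift cm [  4.1  -37.46   1.19] turn deg [ 0.1 -0.  20.7]
```

>>> jog_arm(
  targets=[
    {"jaw":0.1,"x":0.4,"y":-3.4,"z":0,"ax":0,"ay":0,"az":2},
    {"jaw":0.1,"x":0.8,"y":-7.3,"z":0,"ax":0,"ay":0,"az":4},
    {"jaw":0.1,"x":1.2,"y":-11.2,"z":0,"ax":0,"ay":0,"az":6},
    {"jaw":0.1,"x":1.7,"y":-15.1,"z":0,"ax":0,"ay":0,"az":8},
    {"jaw":0.1,"x":2.1,"y":-19.0,"z":0,"ax":0,"ay":0,"az":11},
    {"jaw":0.1,"x":2.5,"y":-22.8,"z":0.2,"ax":0,"ay":0,"az":14},
    {"jaw":0.1,"x":2.9,"y":-26.6,"z":0.4,"ax":0,"ay":0,"az":16},
    {"jaw":0.1,"x":3.2,"y":-29.4,"z":0.6,"ax":0,"ay":0,"az":18},
  ],
  newtons=30,
)

```text
clock: 17.23
tcp_pos: [489.4, 171.2, 155.9]
orientation: [0.001, 1.0, -0.023, 0.0]
ft_force: [-0.1, 0.3, -0.8]
grip_width: 27.6
```

```bash
python3 plan.py 478 248.6 90 -95.3
```

```text
t 17.23 pos [489.4 171.2 155.9] psi -92.7 tilt 0.06 grip 27.6 F [-0.1  0.3 -0.8] q [ 0.2   0.33  1.77 -0.    1.04  1.82]
-> [478.0, 248.6, 90.0, -95.3] shift cm [-1.5  -7.68  6.58] turn deg [ 0.1 -0.   2.6]
```

>>> jog_arm(
  targets=[
    {"jaw":0.1,"x":-0.5,"y":-2.6,"z":0.8,"ax":0,"ay":0,"az":1},
    {"jaw":0.1,"x":-0.9,"y":-4.9,"z":2.0,"ax":0,"ay":0,"az":2},
    {"jaw":0.1,"x":-1.3,"y":-6.6,"z":3.4,"ax":0,"ay":0,"az":2.6},
    {"jaw":0.1,"x":-1.5,"y":-7.5,"z":4.8,"ax":0,"ay":0,"az":2.6},
    {"jaw":0.1,"x":-1.5,"y":-7.7,"z":5.8,"ax":0,"ay":0,"az":2.6},
    {"jaw":0.1,"x":-1.5,"y":-7.7,"z":6.5,"ax":0,"ay":0,"az":2.6},
    {"jaw":0.1,"x":-1.5,"y":-7.7,"z":6.6,"ax":0,"ay":0,"az":2.6},
    {"jaw":0.1,"x":-1.5,"y":-7.7,"z":6.6,"ax":0,"ay":0,"az":2.6},
  ],
  newtons=30,
)

```text
clock: 17.9
tcp_pos: [477.8, 247.9, 89.5]
orientation: [0.001, 0.999, -0.046, -0.0]
ft_force: [0.2, -0.1, -1.2]
grip_width: 27.8
```

```bash
python3 plan.py 478 248.6 31.4 -95.3; python3 ov.py slab 478 248.6 76.6 -5.3 o6
```

```text
t 17.90 pos [477.8 247.9  89.5] psi -95.3 tilt 0.11 grip 27.8 F [ 0.2 -0.1 -1.2] q [ 0.35  0.44  1.79 -0.    0.91  2.02]
-> [478.0, 248.6, 31.4, -95.3] shift cm [ 0.01 -0.08  5.81] turn deg [ 0.1  0.  -0. ]
```

View pics/o6.png

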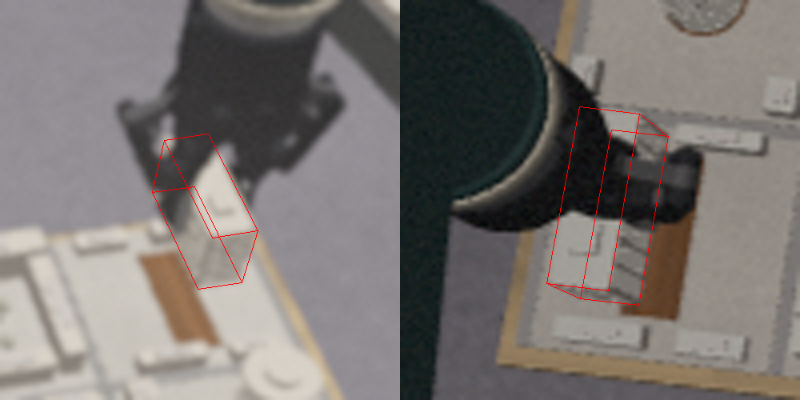

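>>> jog_arm(
  targets=[
    {"jaw":0.1,"x":0,"y":-0.05,"z":0.6,"ax":0,"ay":0,"az":0},
    {"jaw":0.1,"x":0,"y":-0.05,"z":1.6,"ax":0,"ay":0,"az":0},
    {"jaw":0.1,"x":0,"y":-0.05,"z":2.7,"ax":0,"ay":0,"az":0},
    {"jaw":0.1,"x":0,"y":-0.05,"z":3.8,"ax":0,"ay":0,"az":0},
    {"jaw":0.1,"x":0,"y":-0.05,"z":4.7,"ax":0,"ay":0,"az":0},
    {"jaw":0.1,"x":0,"y":-0.05,"z":5.2,"ax":0,"ay":0,"az":0},
    {"jaw":0.1,"x":0,"y":-0.05,"z":5.4,"ax":0,"ay":0,"az":0},
    {"jaw":0.1,"x":0,"y":-0.05,"z":5.4,"ax":0,"ay":0,"az":0},
  ],
  newtons=30,
)

```text
clock: 18.67
tcp_pos: [478.2, 248.4, 35.5]
orientation: [0.001, 0.999, -0.047, -0.0]
ft_force: [-0.0, -0.1, -0.1]
grip_width: 27.8
```

```bash
python3 plan.py 478 248.6 31.4 -95.3; python3 ov.py slab 478 248.6 21 -5.3 o7
```

```text
t 18.67 pos [478.2 248.4  35.5] psi -95.3 tilt 0.09 grip 27.8 F [-0.  -0.1 -0.1] q [ 0.35  0.53  1.83 -0.    0.79  2.02]
-> [478.0, 248.6, 31.4, -95.3] shift cm [-0.02 -0.02  0.41] turn deg [ 0.1  0.  -0. ]
```

View pics/o7.png

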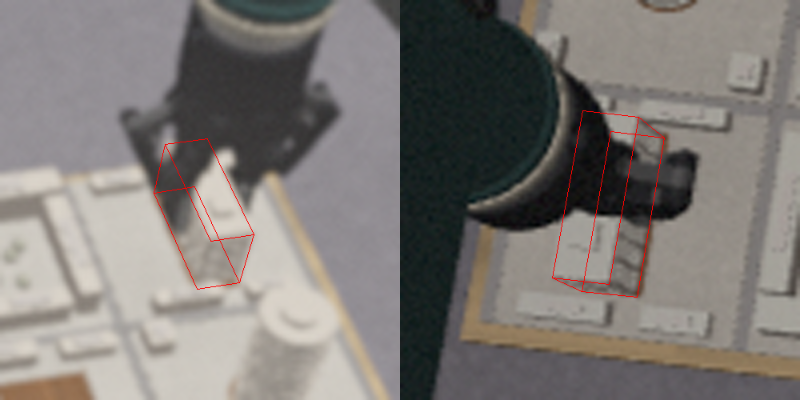

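>>> jog_arm(
  targets=[
    {"jaw":0.1,"x":0,"y":0,"z":0.1,"ax":0,"ay":0,"az":0},
    {"jaw":0.1,"x":0,"y":0,"z":0.2,"ax":0,"ay":0,"az":0},
    {"jaw":0.1,"x":0,"y":0,"z":0.3,"ax":0,"ay":0,"az":0},
    {"jaw":0.1,"x":0,"y":0,"z":0.38,"ax":0,"ay":0,"az":0},
    {"jaw":0.1,"x":0,"y":0,"z":0.44,"ax":0,"ay":0,"az":0},
    {"jaw":0.1,"x":0,"y":0,"z":0.48,"ax":0,"ay":0,"az":0},
    {"jaw":0.1,"x":0,"y":0,"z":0.48,"ax":0,"ay":0,"az":0},
    {"jaw":0.1,"x":0,"y":0,"z":0.48,"ax":0,"ay":0,"az":0},
  ],
  newtons=30,
)

```text
clock: 19.43
tcp_pos: [478.8, 248.7, 31.6]
orientation: [0.0, 0.999, -0.046, 0.0]
ft_force: [-0.2, -0.6, -0.5]
grip_width: 27.4
```

>>> jog_arm(
  targets=[
    {"jaw":0.1,"x":0,"y":0,"z":0.03,"ax":0,"ay":0,"az":0},
    {"jaw":0.1,"x":0,"y":0,"z":0.06,"ax":0,"ay":0,"az":0},
    {"jaw":0.1,"x":0,"y":0,"z":0.08,"ax":0,"ay":0,"az":0},
    {"jaw":0.1,"x":0,"y":0,"z":0.1,"ax":0,"ay":0,"az":0},
    {"jaw":0.1,"x":0,"y":0,"z":0.1,"ax":0,"ay":0,"az":0},
    {"jaw":0.1,"x":0,"y":0,"z":0.1,"ax":0,"ay":0,"az":0},
    {"jaw":0.1,"x":0,"y":0,"z":0.1,"ax":0,"ay":0,"az":0},
    {"jaw":0.1,"x":0,"y":0,"z":0.1,"ax":0,"ay":0,"az":0},
  ],
  newtons=30,
)

```text
clock: 20.1
tcp_pos: [478.9, 248.7, 31.5]
orientation: [0.0, 0.999, -0.046, 0.001]
ft_force: [-3.2, -1.6, 9.5]
grip_width: 27.4
```

>>> jog_arm(
  targets=[
    {"jaw":0.33,"x":0,"y":0,"z":0,"ax":0,"ay":0,"az":0},
    {"jaw":0.36,"x":0,"y":0,"z":0,"ax":0,"ay":0,"az":0},
    {"jaw":0.4,"x":0,"y":0,"z":0,"ax":0,"ay":0,"az":0},
    {"jaw":0.45,"x":0,"y":0,"z":0,"ax":0,"ay":0,"az":0},
    {"jaw":0.5,"x":0,"y":0,"z":0,"ax":0,"ay":0,"az":0},
    {"jaw":0.55,"x":0,"y":0,"z":0,"ax":0,"ay":0,"az":0},
    {"jaw":0.6,"x":0,"y":0,"z":0,"ax":0,"ay":0,"az":0},
    {"jaw":0.6,"x":0,"y":0,"z":0,"ax":0,"ay":0,"az":0},
  ],
  newtons=30,
)

```text
clock: 20.77
tcp_pos: [478.9, 248.7, 31.4]
orientation: [0.0, 0.999, -0.046, 0.001]
ft_force: [-0.4, -1.0, -0.3]
grip_width: 51.0
```

>>> jog_arm(
  targets=[
    {"jaw":0.6,"x":0,"y":0,"z":-0.6,"ax":0,"ay":0,"az":0},
    {"jaw":0.6,"x":0,"y":0,"z":-1.6,"ax":0,"ay":0,"az":0},
    {"jaw":0.6,"x":0,"y":0,"z":-3.2,"ax":0,"ay":0,"az":0},
    {"jaw":0.6,"x":0,"y":0,"z":-5.5,"ax":0,"ay":0,"az":0},
    {"jaw":0.6,"x":0,"y":0,"z":-8.0,"ax":0,"ay":0,"az":0},
    {"jaw":0.6,"x":0,"y":0,"z":-10.5,"ax":0,"ay":0,"az":0},
    {"jaw":0.6,"x":0,"y":0,"z":-13.0,"ax":0,"ay":0,"az":0},
    {"jaw":0.6,"x":0,"y":0,"z":-14.5,"ax":0,"ay":0,"az":0},
  ],
  newtons=30,
)

```text
clock: 21.43
tcp_pos: [479.8, 249.3, 180.2]
orientation: [-0.0, 0.999, -0.046, 0.003]
ft_force: [-0.2, -0.7, -0.5]
grip_width: 51.4
```

```bash
python3 plan.py 582.6 -250.9 160 58.1 ;python3 ov.py slab 478 248.6 18 -5.3 o8
```

```text
t 21.43 pos [479.8 249.3 180.2] psi -95.3 tilt 0.31 grip 51.4 F [-0.2 -0.7 -0.5] q [ 0.35  0.33  1.7  -0.    1.11  2.02]
-> [582.6, -250.9, 160.0, 58.1] shift cm [14.86 48.85  2.04] turn deg [-0.1 -0.3 26.6]
```

View pics/o8.png

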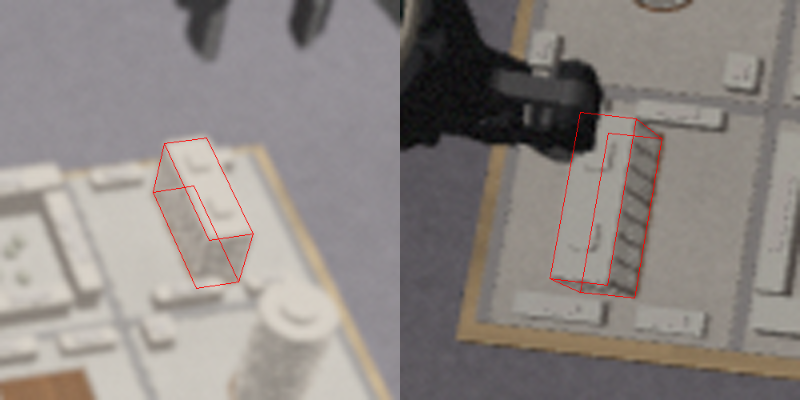

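>>> jog_arm(
  targets=[
    {"jaw":1.0,"x":0.7,"y":2.3,"z":0,"ax":0,"ay":0,"az":2},
    {"jaw":1.0,"x":1.8,"y":5.6,"z":0,"ax":0,"ay":0,"az":4},
    {"jaw":1.0,"x":2.9,"y":9.4,"z":0,"ax":0,"ay":-0.3,"az":6},
    {"jaw":1.0,"x":4.0,"y":13.2,"z":0,"ax":0,"ay":-0.3,"az":8},
    {"jaw":1.0,"x":5.2,"y":17.0,"z":0.2,"ax":0,"ay":-0.3,"az":10},
    {"jaw":1.0,"x":6.3,"y":20.8,"z":0.5,"ax":0,"ay":-0.3,"az":12},
    {"jaw":1.0,"x":7.5,"y":24.6,"z":0.8,"ax":0,"ay":-0.3,"az":15},
    {"jaw":1.0,"x":8.6,"y":28.4,"z":1.0,"ax":0,"ay":-0.3,"az":18},
  ],
  newtons=30,
)

```text
clock: 22.2
tcp_pos: [539.7, -42.9, 169.6]
orientation: [-0.002, 0.979, -0.203, 0.001]
ft_force: [1.0, 0.6, 0.3]
grip_width: 85.3
```

```bash
python3 plan.py 582.6 -250.9 100 58.1
```

```text
t 22.20 pos [539.7 -42.9 169.6] psi -113.5 tilt 0.22 grip 85.3 F [1.  0.6 0.3] q [-0.21  0.34  1.71  0.    1.09  1.77]
-> [582.6, -250.9, 100.0, 58.1] shift cm [12.22 17.4   6.9 ] turn deg [-0.2 -0.   8.4]
```

>>> jog_arm(
  targets=[
    {"jaw":1.0,"x":2.0,"y":2.8,"z":0,"ax":-0.2,"ay":0,"az":2},
    {"jaw":1.0,"x":4.3,"y":6.1,"z":0,"ax":-0.2,"ay":0,"az":4},
    {"jaw":1.0,"x":6.6,"y":9.4,"z":0.2,"ax":-0.2,"ay":0,"az":6},
    {"jaw":1.0,"x":8.9,"y":12.7,"z":1.0,"ax":-0.2,"ay":0,"az":7.5},
    {"jaw":1.0,"x":10.8,"y":15.4,"z":2.5,"ax":-0.2,"ay":0,"az":8.4},
    {"jaw":1.0,"x":11.9,"y":17.0,"z":4.5,"ax":-0.2,"ay":0,"az":8.4},
    {"jaw":1.0,"x":12.2,"y":17.4,"z":6.2,"ax":-0.2,"ay":0,"az":8.4},
    {"jaw":1.0,"x":12.2,"y":17.4,"z":6.9,"ax":-0.2,"ay":0,"az":8.4},
  ],
  newtons=30,
)

```text
clock: 22.87
tcp_pos: [580.8, -252.0, 96.9]
orientation: [-0.0, 0.961, -0.276, -0.002]
ft_force: [-0.7, 0.9, -0.4]
grip_width: 85.3
```

```bash
python3 plan.py 582.6 -250.9 35 58.1; python3 ov.py podium 582.6 -250.9 0 -31.9 o9
```

```text
t 22.87 pos [ 580.8 -252.    96.9] psi -122.0 tilt 0.22 grip 85.3 F [-0.7  0.9 -0.4] q [-0.52  0.55  1.57  0.    1.03  1.61]
-> [582.6, -250.9, 35.0, 58.1] shift cm [ 0.12 -0.19  6.19] turn deg [ 0.   0.2 -0.1]
```

View pics/o9.png

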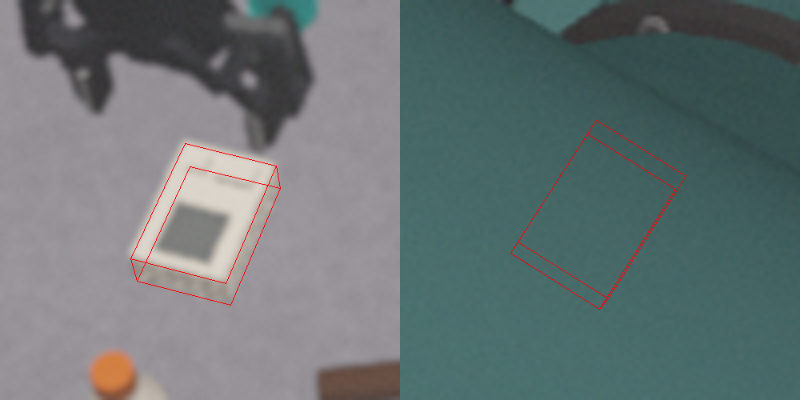

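Good. Descending toward z=4 (tips higher while open).

>>> jog_arm(
  targets=[
    {"jaw":1.0,"x":0.1,"y":-0.2,"z":0.8,"ax":0,"ay":0.2,"az":0},
    {"jaw":1.0,"x":0.1,"y":-0.2,"z":2.0,"ax":0,"ay":0.2,"az":0},
    {"jaw":1.0,"x":0.1,"y":-0.2,"z":3.3,"ax":0,"ay":0.2,"az":0},
    {"jaw":1.0,"x":0.1,"y":-0.2,"z":4.6,"ax":0,"ay":0.2,"az":0},
    {"jaw":1.0,"x":0.1,"y":-0.2,"z":5.6,"ax":0,"ay":0.2,"az":0},
    {"jaw":1.0,"x":0.1,"y":-0.2,"z":6.2,"ax":0,"ay":0.2,"az":0},
    {"jaw":1.0,"x":0.1,"y":-0.2,"z":6.2,"ax":0,"ay":0.2,"az":0},
    {"jaw":1.0,"x":0.1,"y":-0.2,"z":6.2,"ax":0,"ay":0.2,"az":0},
  ],
  newtons=30,
)

```text
clock: 23.63
tcp_pos: [582.1, -248.0, 35.8]
orientation: [-0.0, 0.962, -0.275, -0.001]
ft_force: [0.8, -0.2, -0.4]
grip_width: 85.0
```

```bash
python3 plan.py 582.6 -250.9 3.5 58.1; python3 ov.py podium 582.6 -250.9 0 -31.9 o10
```

```text
t 23.63 pos [ 582.1 -248.    35.8] psi -121.9 tilt 0.11 grip 85.0 F [ 0.8 -0.2 -0.4] q [-0.51  0.62  1.61  0.    0.91  1.61]
-> [582.6, -250.9, 3.5, 58.1] shift cm [0.2  0.22 3.23] turn deg [-0.   0.1  0. ]
```

View pics/o10.png

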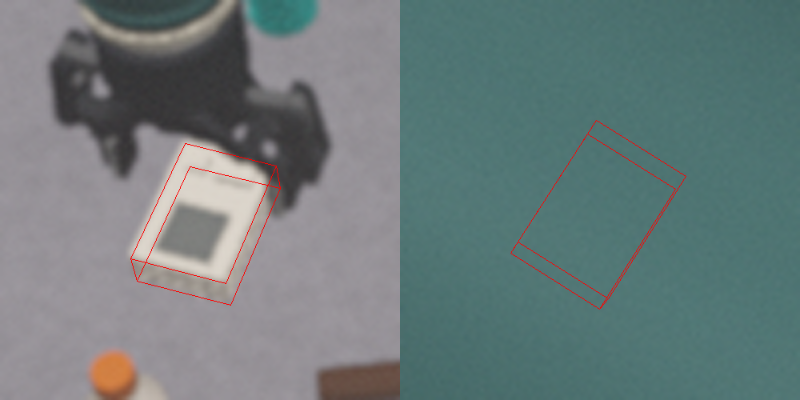

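>>> jog_arm(
  targets=[
    {"jaw":1.0,"x":0.1,"y":0.1,"z":0.5,"ax":0,"ay":0,"az":0},
    {"jaw":1.0,"x":0.2,"y":0.2,"z":1.1,"ax":0,"ay":0,"az":0},
    {"jaw":1.0,"x":0.2,"y":0.2,"z":1.7,"ax":0,"ay":0,"az":0},
    {"jaw":1.0,"x":0.2,"y":0.2,"z":2.3,"ax":0,"ay":0,"az":0},
    {"jaw":1.0,"x":0.2,"y":0.2,"z":2.8,"ax":0,"ay":0,"az":0},
    {"jaw":1.0,"x":0.2,"y":0.2,"z":3.1,"ax":0,"ay":0,"az":0},
    {"jaw":1.0,"x":0.2,"y":0.2,"z":3.2,"ax":0,"ay":0,"az":0},
    {"jaw":1.0,"x":0.2,"y":0.2,"z":3.2,"ax":0,"ay":0,"az":0},
  ],
  newtons=40,
)

```text
clock: 24.4
tcp_pos: [583.1, -251.1, 4.0]
orientation: [-0.0, 0.962, -0.275, -0.0]
ft_force: [0.3, -0.3, 0.5]
grip_width: 84.9
```

```bash
python3 plan.py 582.6 -250.9 3.5 58.1; python3 ov.py podium 582.6 -250.9 0 -31.9 o11
```

```text
t 24.40 pos [ 583.1 -251.1    4. ] psi -121.9 tilt 0.07 grip 84.9 F [ 0.3 -0.3  0.5] q [-0.52  0.67  1.62  0.    0.85  1.61]
-> [582.6, -250.9, 3.5, 58.1] shift cm [-0.05  0.01  0.05] turn deg [-0.   0.1  0. ]
```

View pics/o11_scene.png

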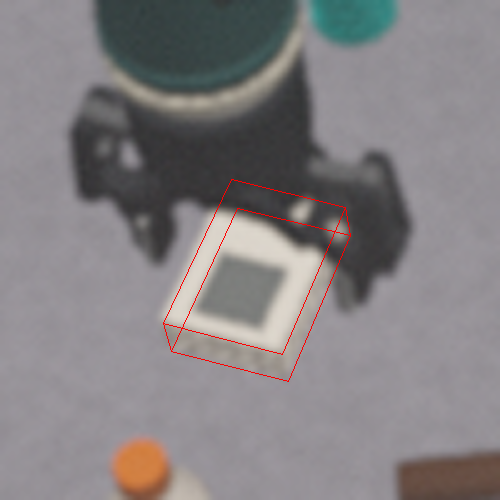

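>>> jog_arm(
  targets=[
    {"jaw":0.9,"x":0,"y":0,"z":0,"ax":0,"ay":0,"az":0},
    {"jaw":0.8,"x":0,"y":0,"z":0,"ax":0,"ay":0,"az":0},
    {"jaw":0.75,"x":0,"y":0,"z":0,"ax":0,"ay":0,"az":0},
    {"jaw":0.7,"x":0,"y":0,"z":0,"ax":0,"ay":0,"az":0},
    {"jaw":0.65,"x":0,"y":0,"z":0,"ax":0,"ay":0,"az":0},
    {"jaw":0.6,"x":0,"y":0,"z":0,"ax":0,"ay":0,"az":0},
    {"jaw":0.5,"x":0,"y":0,"z":0,"ax":0,"ay":0,"az":0},
    {"jaw":0.4,"x":0,"y":0,"z":0,"ax":0,"ay":0,"az":0},
  ],
  newtons=40,
)

```text
clock: 25.17
tcp_pos: [583.7, -251.5, 5.1]
orientation: [-0.0, 0.962, -0.275, 0.0]
ft_force: [-1.1, 0.8, 5.0]
grip_width: 55.2
```

>>> jog_arm(
  targets=[
    {"jaw":0.4,"x":0,"y":0,"z":0,"ax":0,"ay":0,"az":0},
    {"jaw":0.4,"x":0,"y":0,"z":0,"ax":0,"ay":0,"az":0},
    {"jaw":0.4,"x":0,"y":0,"z":0,"ax":0,"ay":0,"az":0},
    {"jaw":0.4,"x":0,"y":0,"z":0,"ax":0,"ay":0,"az":0},
    {"jaw":0.4,"x":0,"y":0,"z":-0.2,"ax":0,"ay":0,"az":0},
    {"jaw":0.4,"x":0,"y":0,"z":-0.5,"ax":0,"ay":0,"az":0},
    {"jaw":0.4,"x":0,"y":0,"z":-0.9,"ax":0,"ay":0,"az":0},
    {"jaw":0.4,"x":0,"y":0,"z":-1.0,"ax":0,"ay":0,"az":0},
  ],
  newtons=40,
)

```text
clock: 25.83
tcp_pos: [583.9, -251.6, 15.7]
orientation: [-0.0, 0.962, -0.275, 0.001]
ft_force: [0.3, 0.1, -1.4]
grip_width: 55.0
```

```bash
python3 plan.py 582.6 -250.9 100 58.1; python3 ov.py podium 582.6 -250.9 10 -31.9 o12
```

```text
t 25.83 pos [ 583.9 -251.6   15.7] psi -121.9 tilt 0.07 grip 55.0 F [ 0.3  0.1 -1.4] q [-0.52  0.65  1.61  0.    0.87  1.61]
-> [582.6, -250.9, 100.0, 58.1] shift cm [-0.14  0.01 -8.43] turn deg [-0.  -0.1  0. ]
```

View pics/o12_scene.png

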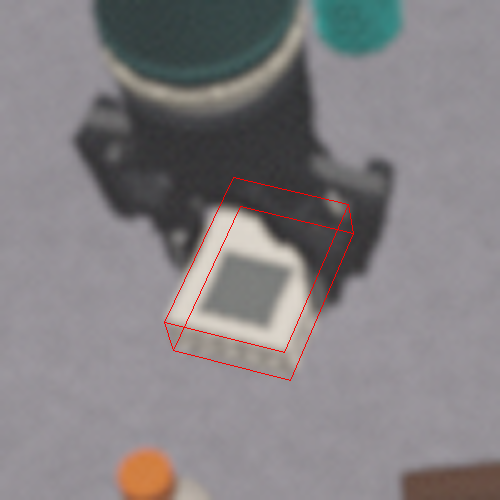

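>>> jog_arm(
  targets=[
    {"jaw":0.4,"x":0,"y":0,"z":-0.8,"ax":0,"ay":0,"az":0},
    {"jaw":0.4,"x":0,"y":0,"z":-2.4,"ax":0,"ay":0,"az":0},
    {"jaw":0.4,"x":0,"y":0,"z":-4.6,"ax":0,"ay":0,"az":0},
    {"jaw":0.4,"x":0,"y":0,"z":-7.0,"ax":0,"ay":0,"az":0},
    {"jaw":0.4,"x":0,"y":0,"z":-9.4,"ax":0,"ay":0,"az":0},
    {"jaw":0.4,"x":0,"y":0,"z":-11.4,"ax":0,"ay":0,"az":0},
    {"jaw":0.4,"x":0,"y":0,"z":-13.0,"ax":0,"ay":0,"az":0},
    {"jaw":0.4,"x":0,"y":0,"z":-13.6,"ax":0,"ay":0,"az":0},
  ],
  newtons=40,
)

```text
clock: 26.6
tcp_pos: [585.2, -252.3, 155.0]
orientation: [0.0, 0.962, -0.275, 0.003]
ft_force: [1.4, -0.5, 0.3]
grip_width: 55.0
```

```bash
python3 plan.py 597.2 106.9 150 84.7
```

```text
t 26.60 pos [ 585.2 -252.3  155. ] psi -121.9 tilt 0.35 grip 55.0 F [ 1.4 -0.5  0.3] q [-0.52  0.48  1.51  0.    1.14  1.61]
-> [597.2, 106.9, 150.0, 84.7] shift cm [-17.96 -31.14   0.41] turn deg [  0.   -0.3 -26.6]
```

>>> jog_arm(
  targets=[
    {"jaw":0.4,"x":-1.0,"y":-1.8,"z":0,"ax":0,"ay":-0.3,"az":-1.5},
    {"jaw":0.4,"x":-2.6,"y":-4.5,"z":0,"ax":0,"ay":-0.3,"az":-4},
    {"jaw":0.4,"x":-4.6,"y":-8.0,"z":0,"ax":0,"ay":-0.3,"az":-7},
    {"jaw":0.4,"x":-6.6,"y":-11.5,"z":0,"ax":0,"ay":-0.3,"az":-10},
    {"jaw":0.4,"x":-8.6,"y":-15.0,"z":0,"ax":0,"ay":-0.3,"az":-13},
    {"jaw":0.4,"x":-10.6,"y":-18.5,"z":0,"ax":0,"ay":-0.3,"az":-16},
    {"jaw":0.4,"x":-12.5,"y":-21.7,"z":0,"ax":0,"ay":-0.3,"az":-19},
    {"jaw":0.4,"x":-14.0,"y":-24.3,"z":0,"ax":0,"ay":-0.3,"az":-21},
  ],
  newtons=40,
)

```text
clock: 27.27
tcp_pos: [593.7, 30.8, 153.8]
orientation: [0.0, 0.996, -0.093, -0.0]
ft_force: [0.5, -0.3, -0.8]
grip_width: 55.1
```

```bash
python3 plan.py 597.2 106.9 80 84.7
```

```text
t 27.27 pos [593.7  30.8 153.8] psi -100.7 tilt 0.04 grip 55.1 F [ 0.5 -0.3 -0.8] q [-0.06  0.43  1.61 -0.    1.1   1.69]
-> [597.2, 106.9, 80.0, 84.7] shift cm [-1.06 -7.55  7.38] turn deg [ 0.   0.  -5.4]
```

>>> jog_arm(
  targets=[
    {"jaw":0.4,"x":-0.4,"y":-2.6,"z":0.8,"ax":0,"ay":0,"az":-2},
    {"jaw":0.4,"x":-0.7,"y":-5.0,"z":2.2,"ax":0,"ay":0,"az":-4},
    {"jaw":0.4,"x":-0.9,"y":-6.7,"z":3.8,"ax":0,"ay":0,"az":-5.4},
    {"jaw":0.4,"x":-1.05,"y":-7.4,"z":5.3,"ax":0,"ay":0,"az":-5.4},
    {"jaw":0.4,"x":-1.05,"y":-7.5,"z":6.5,"ax":0,"ay":0,"az":-5.4},
    {"jaw":0.4,"x":-1.05,"y":-7.5,"z":7.2,"ax":0,"ay":0,"az":-5.4},
    {"jaw":0.4,"x":-1.05,"y":-7.5,"z":7.4,"ax":0,"ay":0,"az":-5.4},
    {"jaw":0.4,"x":-1.05,"y":-7.5,"z":7.4,"ax":0,"ay":0,"az":-5.4},
  ],
  newtons=40,
)

```text
clock: 27.93
tcp_pos: [596.9, 105.5, 79.2]
orientation: [0.0, 0.999, -0.047, -0.001]
ft_force: [0.8, 0.1, -1.5]
grip_width: 55.5
```

```bash
python3 plan.py 597.2 106.9 26 84.7; python3 ov.py podium 596 107 75 -5.3 o13
```

```text
t 27.93 pos [596.9 105.5  79.2] psi -95.3 tilt 0.11 grip 55.5 F [ 0.8  0.1 -1.5] q [ 0.06  0.54  1.65 -0.    0.96  1.73]
-> [597.2, 106.9, 26.0, 84.7] shift cm [ 0.03 -0.14  5.32] turn deg [ 0.   0.1 -0. ]
```

View pics/o13.png

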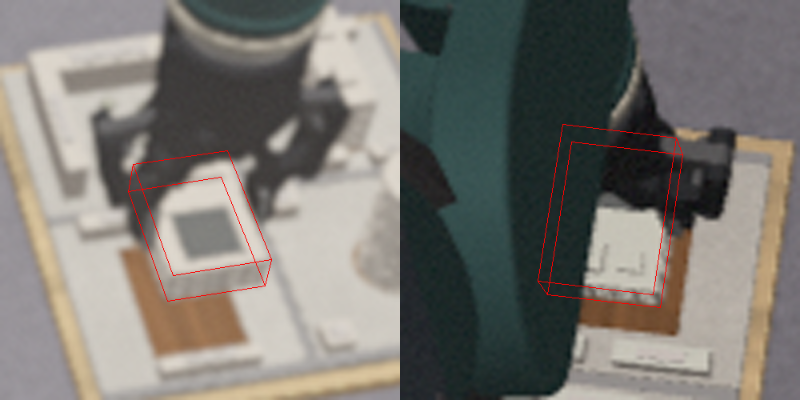

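>>> jog_arm(
  targets=[
    {"jaw":0.4,"x":0,"y":-0.1,"z":0.6,"ax":0,"ay":0,"az":0},
    {"jaw":0.4,"x":0,"y":-0.1,"z":1.6,"ax":0,"ay":0,"az":0},
    {"jaw":0.4,"x":0,"y":-0.1,"z":2.7,"ax":0,"ay":0,"az":0},
    {"jaw":0.4,"x":0,"y":-0.1,"z":3.8,"ax":0,"ay":0,"az":0},
    {"jaw":0.4,"x":0,"y":-0.1,"z":4.6,"ax":0,"ay":0,"az":0},
    {"jaw":0.4,"x":0,"y":-0.1,"z":5.1,"ax":0,"ay":0,"az":0},
    {"jaw":0.4,"x":0,"y":-0.1,"z":5.2,"ax":0,"ay":0,"az":0},
    {"jaw":0.4,"x":0,"y":-0.1,"z":5.2,"ax":0,"ay":0,"az":0},
  ],
  newtons=40,
)

```text
clock: 28.7
tcp_pos: [597.5, 106.6, 27.6]
orientation: [0.0, 0.999, -0.047, -0.0]
ft_force: [-0.5, 0.0, -0.2]
grip_width: 55.0
```

```bash
python3 plan.py 597.2 106.9 22.8 84.7; python3 ov.py podium 596 107 21.5 -5.3 o14
```

```text
t 28.70 pos [597.5 106.6  27.6] psi -95.3 tilt 0.06 grip 55.0 F [-0.5  0.  -0.2] q [ 0.06  0.61  1.68 -0.    0.86  1.73]
-> [597.2, 106.9, 22.8, 84.7] shift cm [-0.03 -0.02  0.48] turn deg [ 0.   0.1 -0. ]
```

View pics/o14.png

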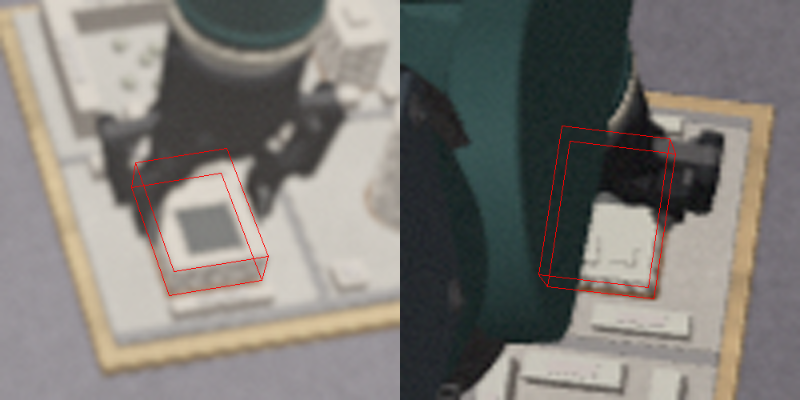

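>>> jog_arm(
  targets=[
    {"jaw":0.4,"x":0,"y":0,"z":0.1,"ax":0,"ay":0,"az":0},
    {"jaw":0.4,"x":0,"y":0,"z":0.22,"ax":0,"ay":0,"az":0},
    {"jaw":0.4,"x":0,"y":0,"z":0.33,"ax":0,"ay":0,"az":0},
    {"jaw":0.4,"x":0,"y":0,"z":0.43,"ax":0,"ay":0,"az":0},
    {"jaw":0.4,"x":0,"y":0,"z":0.5,"ax":0,"ay":0,"az":0},
    {"jaw":0.4,"x":0,"y":0,"z":0.55,"ax":0,"ay":0,"az":0},
    {"jaw":0.4,"x":0,"y":0,"z":0.55,"ax":0,"ay":0,"az":0},
    {"jaw":0.4,"x":0,"y":0,"z":0.55,"ax":0,"ay":0,"az":0},
  ],
  newtons=40,
)

```text
clock: 29.47
tcp_pos: [598.2, 106.7, 23.1]
orientation: [-0.0, 0.999, -0.047, 0.0]
ft_force: [-0.9, -0.1, 0.5]
grip_width: 55.1
```

>>> jog_arm(
  targets=[
    {"jaw":0.4,"x":0,"y":0,"z":0.03,"ax":0,"ay":0,"az":0},
    {"jaw":0.4,"x":0,"y":0,"z":0.06,"ax":0,"ay":0,"az":0},
    {"jaw":0.4,"x":0,"y":0,"z":0.08,"ax":0,"ay":0,"az":0},
    {"jaw":0.4,"x":0,"y":0,"z":0.1,"ax":0,"ay":0,"az":0},
    {"jaw":0.4,"x":0,"y":0,"z":0.1,"ax":0,"ay":0,"az":0},
    {"jaw":0.4,"x":0,"y":0,"z":0.1,"ax":0,"ay":0,"az":0},
    {"jaw":0.4,"x":0,"y":0,"z":0.1,"ax":0,"ay":0,"az":0},
    {"jaw":0.4,"x":0,"y":0,"z":0.1,"ax":0,"ay":0,"az":0},
  ],
  newtons=40,
)

```text
clock: 30.13
tcp_pos: [598.2, 106.7, 23.1]
orientation: [-0.0, 0.999, -0.047, 0.0]
ft_force: [-2.3, -0.2, 9.8]
grip_width: 54.8
```

Contact. Release and rise.

>>> jog_arm(
  targets=[
    {"jaw":0.66,"x":0,"y":0,"z":0,"ax":0,"ay":0,"az":0},
    {"jaw":0.7,"x":0,"y":0,"z":0,"ax":0,"ay":0,"az":0},
    {"jaw":0.75,"x":0,"y":0,"z":0,"ax":0,"ay":0,"az":0},
    {"jaw":0.8,"x":0,"y":0,"z":0,"ax":0,"ay":0,"az":0},
    {"jaw":0.85,"x":0,"y":0,"z":0,"ax":0,"ay":0,"az":0},
    {"jaw":0.9,"x":0,"y":0,"z":0,"ax":0,"ay":0,"az":0},
    {"jaw":0.9,"x":0,"y":0,"z":0,"ax":0,"ay":0,"az":0},
    {"jaw":0.9,"x":0,"y":0,"z":0,"ax":0,"ay":0,"az":0},
  ],
  newtons=40,
)

```text
clock: 30.8
tcp_pos: [598.2, 106.7, 23.0]
orientation: [-0.0, 0.999, -0.047, 0.0]
ft_force: [-0.2, -0.3, 1.0]
grip_width: 76.9
```

>>> jog_arm(
  targets=[
    {"jaw":0.9,"x":0,"y":0,"z":-0.6,"ax":0,"ay":0,"az":0},
    {"jaw":0.9,"x":0,"y":0,"z":-1.8,"ax":0,"ay":0,"az":0},
    {"jaw":0.9,"x":0,"y":0,"z":-4.0,"ax":0,"ay":0,"az":0},
    {"jaw":0.9,"x":0,"y":0,"z":-6.8,"ax":0,"ay":0,"az":0},
    {"jaw":0.9,"x":0,"y":0,"z":-9.6,"ax":0,"ay":0,"az":0},
    {"jaw":0.9,"x":0,"y":0,"z":-12.4,"ax":0,"ay":0,"az":0},
    {"jaw":0.9,"x":0,"y":0,"z":-14.5,"ax":0,"ay":0,"az":0},
    {"jaw":0.9,"x":0,"y":0,"z":-15.5,"ax":0,"ay":0,"az":0},
  ],
  newtons=40,
)

```text
clock: 31.47
tcp_pos: [600.0, 106.8, 182.7]
orientation: [-0.0, 0.999, -0.047, 0.004]
ft_force: [0.5, 0.1, 0.4]
grip_width: 77.1
```

```bash
python3 plan.py 568 -98 160 40.5;  python3 plan.py 568 -98 160 -49.5;python3 ov.py podium 596 107 18 -5.3 o15
```

```text
t 31.47 pos [600.  106.8 182.7] psi -95.3 tilt 0.41 grip 77.1 F [0.5 0.1 0.4] q [ 0.06  0.41  1.55 -0.    1.17  1.73]
-> [568.0, -98.0, 160.0, 40.5] shift cm [-1.29 20.69  2.23] turn deg [-0.2 -0.4 44.2]
t 31.47 pos [600.  106.8 182.7] psi -95.3 tilt 0.41 grip 77.1 F [0.5 0.1 0.4] q [ 0.06  0.41  1.55 -0.    1.17  1.73]
-> [568.0, -98.0, 160.0, -49.5] shift cm [-1.29 20.69  2.23] turn deg [  0.1  -0.4 -45.8]
```

View pics/o15.png

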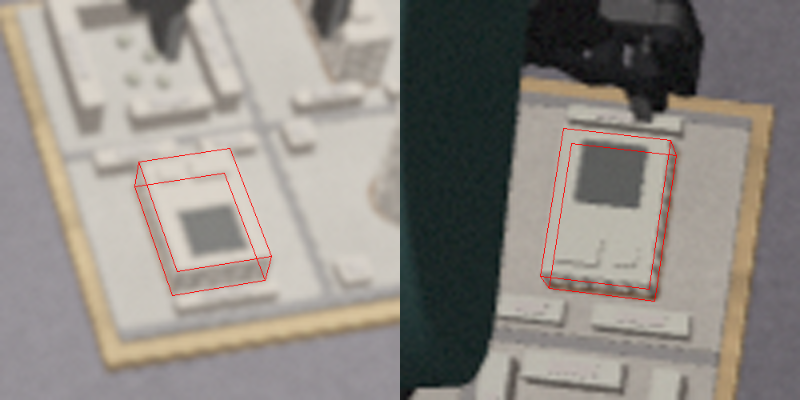

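>>> jog_arm(
  targets=[
    {"jaw":0.75,"x":-0.1,"y":2.0,"z":0,"ax":0,"ay":0,"az":-4},
    {"jaw":0.75,"x":-0.3,"y":5.0,"z":0.3,"ax":0,"ay":0,"az":-10},
    {"jaw":0.75,"x":-0.5,"y":8.2,"z":0.6,"ax":0,"ay":-0.2,"az":-16.5},
    {"jaw":0.75,"x":-0.7,"y":11.4,"z":1.0,"ax":0,"ay":-0.3,"az":-23},
    {"jaw":0.75,"x":-0.9,"y":14.6,"z":1.4,"ax":0,"ay":-0.4,"az":-29.5},
    {"jaw":0.75,"x":-1.1,"y":17.6,"z":1.8,"ax":0,"ay":-0.4,"az":-36},
    {"jaw":0.75,"x":-1.2,"y":19.8,"z":2.1,"ax":0,"ay":-0.4,"az":-42},
    {"jaw":0.75,"x":-1.3,"y":20.7,"z":2.2,"ax":0,"ay":-0.4,"az":-45.8},
  ],
  newtons=30,
)

```text
clock: 32.23
tcp_pos: [565.6, -100.7, 156.3]
orientation: [0.0, 0.938, 0.347, -0.002]
ft_force: [0.5, -0.4, -0.4]
grip_width: 64.1
```

```bash
python3 plan.py 568 -98 120 -49.5;python3 ov.py tower 568 -98 0 40.5 o16
```

```text
t 32.23 pos [ 565.6 -100.7  156.3] psi -49.4 tilt 0.26 grip 64.1 F [ 0.5 -0.4 -0.4] q [-0.29  0.4   1.65 -0.    1.09  0.57]
-> [568.0, -98.0, 120.0, -49.5] shift cm [ 0.38 -0.05  3.63] turn deg [-0.1  0.2  0.1]
```

View pics/o16.png

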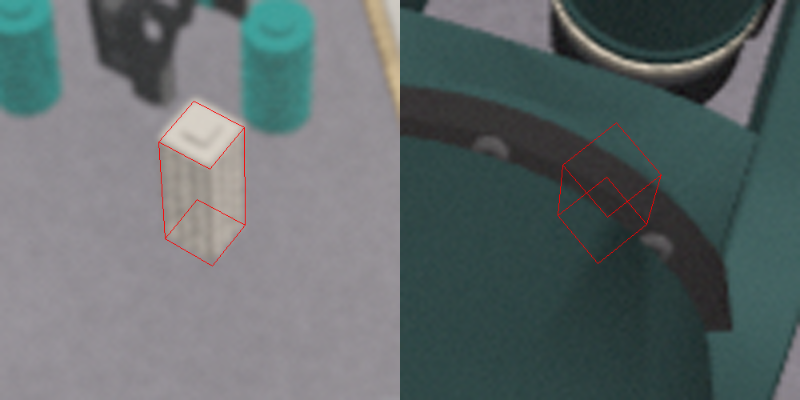

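>>> jog_arm(
  targets=[
    {"jaw":0.75,"x":0.2,"y":0,"z":0.5,"ax":0,"ay":0.2,"az":0},
    {"jaw":0.75,"x":0.35,"y":0,"z":1.3,"ax":0,"ay":0.2,"az":0},
    {"jaw":0.75,"x":0.38,"y":0,"z":2.2,"ax":0,"ay":0.2,"az":0},
    {"jaw":0.75,"x":0.38,"y":0,"z":3.0,"ax":0,"ay":0.2,"az":0},
    {"jaw":0.75,"x":0.38,"y":0,"z":3.6,"ax":0,"ay":0.2,"az":0},
    {"jaw":0.75,"x":0.38,"y":0,"z":3.8,"ax":0,"ay":0.2,"az":0},
    {"jaw":0.75,"x":0.38,"y":0,"z":3.8,"ax":0,"ay":0.2,"az":0},
    {"jaw":0.75,"x":0.38,"y":0,"z":3.8,"ax":0,"ay":0.2,"az":0},
  ],
  newtons=30,
)

```text
clock: 33.0
tcp_pos: [568.7, -96.9, 118.6]
orientation: [-0.001, 0.939, 0.345, -0.0]
ft_force: [0.7, 0.4, 0.2]
grip_width: 64.1
```

```bash
python3 plan.py 568 -98 45 -49.5
```

```text
t 33.00 pos [568.7 -96.9 118.6] psi -49.7 tilt 0.10 grip 64.1 F [0.7 0.4 0.2] q [-0.29  0.45  1.68  0.    1.01  0.58]
-> [568.0, -98.0, 45.0, -49.5] shift cm [-0.13  0.05  7.36] turn deg [-0.1  0.  -0.2]
```

>>> jog_arm(
  targets=[
    {"jaw":0.75,"x":-0.1,"y":0.05,"z":0.8,"ax":0,"ay":0,"az":-0.2},
    {"jaw":0.75,"x":-0.1,"y":0.05,"z":2.0,"ax":0,"ay":0,"az":-0.2},
    {"jaw":0.75,"x":-0.1,"y":0.05,"z":3.4,"ax":0,"ay":0,"az":-0.2},
    {"jaw":0.75,"x":-0.1,"y":0.05,"z":4.8,"ax":0,"ay":0,"az":-0.2},
    {"jaw":0.75,"x":-0.1,"y":0.05,"z":6.1,"ax":0,"ay":0,"az":-0.2},
    {"jaw":0.75,"x":-0.1,"y":0.05,"z":7.0,"ax":0,"ay":0,"az":-0.2},
    {"jaw":0.75,"x":-0.1,"y":0.05,"z":7.3,"ax":0,"ay":0,"az":-0.2},
    {"jaw":0.75,"x":-0.1,"y":0.05,"z":7.3,"ax":0,"ay":0,"az":-0.2},
  ],
  newtons=30,
)

```text
clock: 33.67
tcp_pos: [567.7, -97.7, 44.9]
orientation: [-0.001, 0.938, 0.346, -0.001]
ft_force: [-0.2, -0.4, -0.1]
grip_width: 64.1
```

>>> jog_arm(
  targets=[
    {"jaw":0.65,"x":0,"y":0,"z":0,"ax":0,"ay":0,"az":0},
    {"jaw":0.6,"x":0,"y":0,"z":0,"ax":0,"ay":0,"az":0},
    {"jaw":0.55,"x":0,"y":0,"z":0,"ax":0,"ay":0,"az":0},
    {"jaw":0.5,"x":0,"y":0,"z":0,"ax":0,"ay":0,"az":0},
    {"jaw":0.45,"x":0,"y":0,"z":0,"ax":0,"ay":0,"az":0},
    {"jaw":0.4,"x":0,"y":0,"z":0,"ax":0,"ay":0,"az":0},
    {"jaw":0.3,"x":0,"y":0,"z":0,"ax":0,"ay":0,"az":0},
    {"jaw":0.2,"x":0,"y":0,"z":0,"ax":0,"ay":0,"az":0},
  ],
  newtons=30,
)

```text
clock: 34.33
tcp_pos: [567.8, -97.7, 45.2]
orientation: [-0.001, 0.938, 0.346, -0.001]
ft_force: [-1.5, 0.9, 4.2]
grip_width: 34.2
```

>>> jog_arm(
  targets=[
    {"jaw":0.2,"x":0,"y":0,"z":0,"ax":0,"ay":0,"az":0},
    {"jaw":0.2,"x":0,"y":0,"z":0,"ax":0,"ay":0,"az":0},
    {"jaw":0.2,"x":0,"y":0,"z":0,"ax":0,"ay":0,"az":0},
    {"jaw":0.2,"x":0,"y":0,"z":0,"ax":0,"ay":0,"az":0},
    {"jaw":0.2,"x":0,"y":0,"z":0,"ax":0,"ay":0,"az":0},
    {"jaw":0.2,"x":0,"y":0,"z":-0.3,"ax":0,"ay":0,"az":0},
    {"jaw":0.2,"x":0,"y":0,"z":-0.8,"ax":0,"ay":0,"az":0},
    {"jaw":0.2,"x":0,"y":0,"z":-1.0,"ax":0,"ay":0,"az":0},
  ],
  newtons=30,
)

```text
clock: 35.0
tcp_pos: [568.1, -97.8, 55.7]
orientation: [-0.001, 0.938, 0.346, -0.001]
ft_force: [0.1, 0.0, -0.4]
grip_width: 33.8
```

```bash
python3 plan.py 568 -98 160 -49.5; python3 ov.py tower 568 -98 10 40.5 o17
```

```text
t 35.00 pos [568.1 -97.8  55.7] psi -49.5 tilt 0.13 grip 33.8 F [ 0.1  0.  -0.4] q [-0.29  0.54  1.73  0.    0.88  0.57]
-> [568.0, -98.0, 160.0, -49.5] shift cm [-2.000e-02 -1.000e-02 -1.043e+01] turn deg [-0.1  0.   0. ]
```

View pics/o17_scene.png

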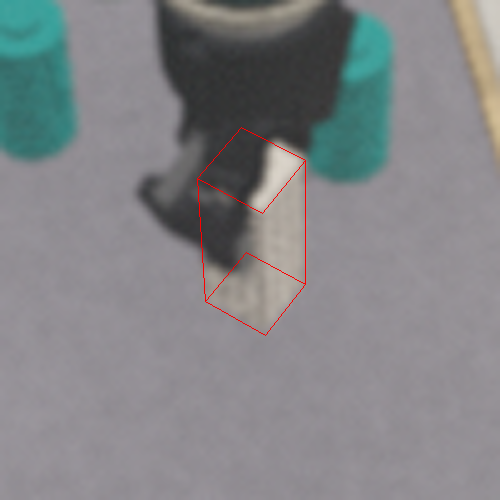

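>>> jog_arm(
  targets=[
    {"jaw":0.2,"x":0,"y":0,"z":-0.8,"ax":0,"ay":0,"az":0},
    {"jaw":0.2,"x":0,"y":0,"z":-2.2,"ax":0,"ay":0,"az":0},
    {"jaw":0.2,"x":0,"y":0,"z":-3.8,"ax":0,"ay":0,"az":0},
    {"jaw":0.2,"x":0,"y":0,"z":-5.6,"ax":0,"ay":0,"az":0},
    {"jaw":0.2,"x":0,"y":0,"z":-7.4,"ax":0,"ay":0,"az":0},
    {"jaw":0.2,"x":0,"y":0,"z":-9.0,"ax":0,"ay":0,"az":0},
    {"jaw":0.2,"x":0,"y":0,"z":-10.0,"ax":0,"ay":0,"az":0},
    {"jaw":0.2,"x":0,"y":0,"z":-10.5,"ax":0,"ay":0,"az":0},
  ],
  newtons=30,
)

```text
clock: 35.77
tcp_pos: [569.3, -98.3, 162.7]
orientation: [0.0, 0.938, 0.347, 0.001]
ft_force: [0.0, 0.2, -1.7]
grip_width: 33.8
```

```bash
python3 plan.py 611.9 105.5 155 -5.3; python3 - <<'E'
from h import *
M["sq"]=[box(34,34,24,24.01)]
for n in("scene","top"):
    im=env.capture(n)
    g=im.astype(float).mean(2)
    c=proj(n,[[611.9,105.5,42]])[0].round().astype(int); print(n,c)
    u,v=c; w=14
    sub=g[v-w:v+w,u-w:u+w]; lo=np.median(g[v-2:v+3,u-2:u+3]); hi=np.percentile(sub,80)
    up(im,(u-40,v-40,u+40,v+40),6,f"pics/seat_{n}.png")
    if hi-lo<20: print("blocked",lo,hi); continue
    mm=np.clip((hi-sub)/(hi-lo),0,1); k,l=cv2.connectedComponents((mm>.4).astype(np.uint8)); 
    m=np.zeros(g.shape); m[v-w:v+w,u-w:u+w]=mm*(cv2.dilate((l==l[w,w]).astype(np.uint8),np.ones((3,3)))>0)
    r=fit("sq",{n:m},611.9,105.5,-.09,18); print(n,r.x[:2].round(1),np.degrees(r.x[2]).round(1),r.fun.round(1),m.sum().round(1))
E
```

```text
t 35.77 pos [569.3 -98.3 162.7] psi -49.5 tilt 0.09 grip 33.8 F [ 0.   0.2 -1.7] q [-0.29  0.4   1.64  0.    1.1   0.57]
-> [611.9, 105.5, 155.0, -5.3] shift cm [ 16.48 -12.71   0.79] turn deg [  0.1  -0.1 -44.2]
scene [402 226]
scene [611.9 105.5] -4.5 24.0 162.3
top [222 135]
blocked 87.66666666666667 87.66666666666667
```

```bash
cd pics; python3 -c "
import cv2,numpy as np
cv2.imwrite('seat.png',np.hstack([cv2.resize(cv2.imread(f'seat_{n}.png'),(390,390)) for n in('scene','top')]))"
```

```text
(no output)
```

View pics/seat.png

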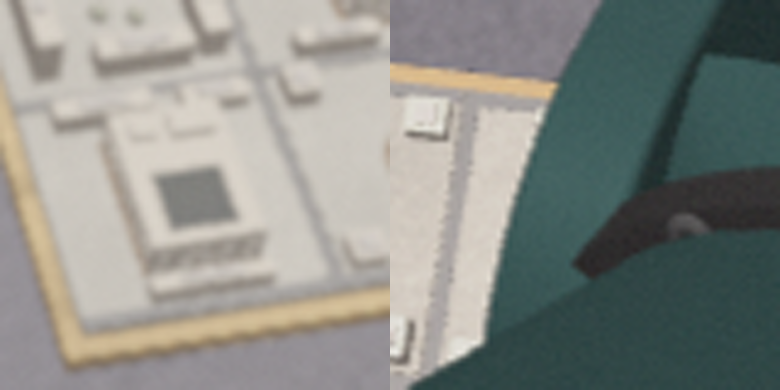

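>>> jog_arm(
  targets=[
    {"jaw":0.2,"x":1.2,"y":-0.9,"z":0,"ax":0,"ay":0,"az":-3},
    {"jaw":0.2,"x":3.4,"y":-2.6,"z":0,"ax":0,"ay":0,"az":-8.5},
    {"jaw":0.2,"x":6.0,"y":-4.6,"z":0,"ax":0,"ay":0,"az":-15},
    {"jaw":0.2,"x":8.8,"y":-6.8,"z":0.1,"ax":0,"ay":0,"az":-22},
    {"jaw":0.2,"x":11.6,"y":-8.9,"z":0.3,"ax":0,"ay":0,"az":-29},
    {"jaw":0.2,"x":14.0,"y":-10.8,"z":0.5,"ax":0,"ay":0,"az":-35.5},
    {"jaw":0.2,"x":15.8,"y":-12.2,"z":0.7,"ax":0,"ay":0,"az":-41},
    {"jaw":0.2,"x":16.5,"y":-12.65,"z":0.8,"ax":0,"ay":0,"az":-44.2},
  ],
  newtons=30,
)

```text
clock: 36.53
tcp_pos: [611.4, 108.8, 152.1]
orientation: [-0.001, 0.736, 0.677, -0.0]
ft_force: [0.0, 0.6, -0.9]
grip_width: 33.9
```

```bash
python3 plan.py 612.7 105.4 115 -5.3
```

```text
t 36.53 pos [611.4 108.8 152.1] psi -4.8 tilt 0.15 grip 33.9 F [ 0.   0.6 -0.9] q [0.06 0.47 1.55 0.   1.13 0.15]
-> [612.7, 105.4, 115.0, -5.3] shift cm [-0.33  0.17  3.71] turn deg [-0.1 -0.1  0.5]
```

>>> jog_arm(
  targets=[
    {"jaw":0.2,"x":-0.1,"y":0.05,"z":0.3,"ax":0,"ay":-0.1,"az":0.3},
    {"jaw":0.2,"x":-0.2,"y":0.1,"z":0.9,"ax":0,"ay":-0.1,"az":0.5},
    {"jaw":0.2,"x":-0.3,"y":0.15,"z":1.7,"ax":0,"ay":-0.1,"az":0.5},
    {"jaw":0.2,"x":-0.33,"y":0.17,"z":2.5,"ax":0,"ay":-0.1,"az":0.5},
    {"jaw":0.2,"x":-0.33,"y":0.17,"z":3.2,"ax":0,"ay":-0.1,"az":0.5},
    {"jaw":0.2,"x":-0.33,"y":0.17,"z":3.6,"ax":0,"ay":-0.1,"az":0.5},
    {"jaw":0.2,"x":-0.33,"y":0.17,"z":3.7,"ax":0,"ay":-0.1,"az":0.5},
    {"jaw":0.2,"x":-0.33,"y":0.17,"z":3.7,"ax":0,"ay":-0.1,"az":0.5},
  ],
  newtons=30,
)

```text
clock: 37.2
tcp_pos: [612.4, 104.9, 114.6]
orientation: [-0.001, 0.74, 0.673, -0.001]
ft_force: [-0.5, -0.0, -0.6]
grip_width: 33.8
```

```bash
python3 plan.py 612.7 105.4 90.5 -5.3; python3 ov.py tower 612.7 105.4 70 -5.3 o18
```

```text
t 37.20 pos [612.4 104.9 114.6] psi -5.4 tilt 0.16 grip 33.8 F [-0.5 -0.  -0.6] q [0.06 0.51 1.58 0.   1.05 0.15]
-> [612.7, 105.4, 90.5, -5.3] shift cm [0.05 0.03 2.41] turn deg [-0.2  0.  -0.1]
```

View pics/o18.png

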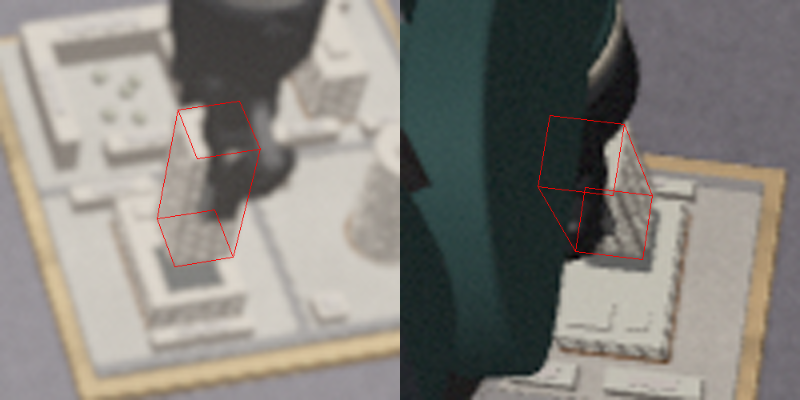

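>>> jog_arm(
  targets=[
    {"jaw":0.2,"x":0.05,"y":0,"z":0.3,"ax":-0.1,"ay":0,"az":0},
    {"jaw":0.2,"x":0.05,"y":0,"z":0.7,"ax":-0.1,"ay":0,"az":0},
    {"jaw":0.2,"x":0.05,"y":0,"z":1.2,"ax":-0.1,"ay":0,"az":0},
    {"jaw":0.2,"x":0.05,"y":0,"z":1.7,"ax":-0.1,"ay":0,"az":0},
    {"jaw":0.2,"x":0.05,"y":0,"z":2.1,"ax":-0.1,"ay":0,"az":0},
    {"jaw":0.2,"x":0.05,"y":0,"z":2.3,"ax":-0.1,"ay":0,"az":0},
    {"jaw":0.2,"x":0.05,"y":0,"z":2.4,"ax":-0.1,"ay":0,"az":0},
    {"jaw":0.2,"x":0.05,"y":0,"z":2.4,"ax":-0.1,"ay":0,"az":0},
  ],
  newtons=30,
)

```text
clock: 37.97
tcp_pos: [612.8, 105.7, 91.0]
orientation: [-0.0, 0.739, 0.673, -0.0]
ft_force: [0.6, -1.1, -1.5]
grip_width: 33.8
```

```bash
python3 plan.py 612.7 105.4 87 -5.3; python3 ov.py tower 612.7 105.4 45.5 -5.3 o19
```

```text
t 37.97 pos [612.8 105.7  91. ] psi -5.4 tilt 0.02 grip 33.8 F [ 0.6 -1.1 -1.5] q [0.06 0.54 1.6  0.   1.   0.15]
-> [612.7, 105.4, 87.0, -5.3] shift cm [-0.03 -0.01  0.4 ] turn deg [-0.  -0.  -0.1]
```

View pics/o19.png

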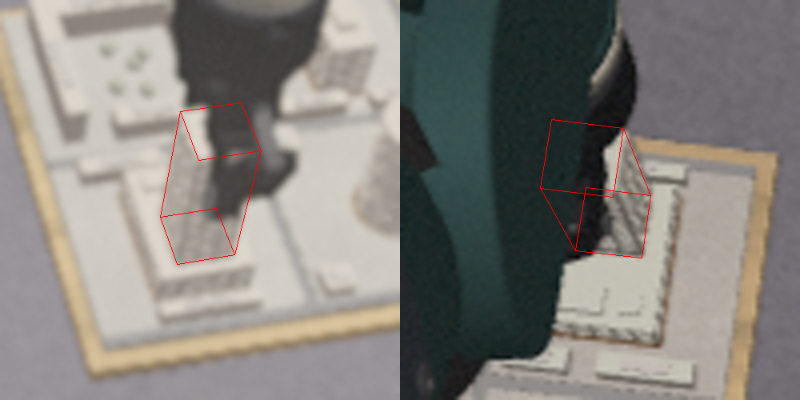

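>>> jog_arm(
  targets=[
    {"jaw":0.2,"x":0,"y":0,"z":0.08,"ax":0,"ay":0,"az":0},
    {"jaw":0.2,"x":0,"y":0,"z":0.18,"ax":0,"ay":0,"az":0},
    {"jaw":0.2,"x":0,"y":0,"z":0.27,"ax":0,"ay":0,"az":0},
    {"jaw":0.2,"x":0,"y":0,"z":0.34,"ax":0,"ay":0,"az":0},
    {"jaw":0.2,"x":0,"y":0,"z":0.38,"ax":0,"ay":0,"az":0},
    {"jaw":0.2,"x":0,"y":0,"z":0.42,"ax":0,"ay":0,"az":0},
    {"jaw":0.2,"x":0,"y":0,"z":0.42,"ax":0,"ay":0,"az":0},
    {"jaw":0.2,"x":0,"y":0,"z":0.42,"ax":0,"ay":0,"az":0},
  ],
  newtons=30,
)

```text
clock: 38.73
tcp_pos: [613.1, 105.7, 87.2]
orientation: [0.0, 0.739, 0.673, 0.0]
ft_force: [-0.2, -0.6, -1.2]
grip_width: 33.6
```

>>> jog_arm(
  targets=[
    {"jaw":0.2,"x":0,"y":0,"z":0.02,"ax":0,"ay":0,"az":0},
    {"jaw":0.2,"x":0,"y":0,"z":0.04,"ax":0,"ay":0,"az":0},
    {"jaw":0.2,"x":0,"y":0,"z":0.06,"ax":0,"ay":0,"az":0},
    {"jaw":0.2,"x":0,"y":0,"z":0.07,"ax":0,"ay":0,"az":0},
    {"jaw":0.2,"x":0,"y":0,"z":0.07,"ax":0,"ay":0,"az":0},
    {"jaw":0.2,"x":0,"y":0,"z":0.07,"ax":0,"ay":0,"az":0},
    {"jaw":0.2,"x":0,"y":0,"z":0.07,"ax":0,"ay":0,"az":0},
    {"jaw":0.2,"x":0,"y":0,"z":0.07,"ax":0,"ay":0,"az":0},
  ],
  newtons=30,
)

```text
clock: 39.4
tcp_pos: [613.2, 105.8, 87.2]
orientation: [0.0, 0.739, 0.673, 0.0]
ft_force: [-1.9, -0.5, 5.7]
grip_width: 33.6
```

Contact. Release.

>>> jog_arm(
  targets=[
    {"jaw":0.4,"x":0,"y":0,"z":0,"ax":0,"ay":0,"az":0},
    {"jaw":0.42,"x":0,"y":0,"z":0,"ax":0,"ay":0,"az":0},
    {"jaw":0.46,"x":0,"y":0,"z":0,"ax":0,"ay":0,"az":0},
    {"jaw":0.5,"x":0,"y":0,"z":0,"ax":0,"ay":0,"az":0},
    {"jaw":0.55,"x":0,"y":0,"z":0,"ax":0,"ay":0,"az":0},
    {"jaw":0.6,"x":0,"y":0,"z":0,"ax":0,"ay":0,"az":0},
    {"jaw":0.7,"x":0,"y":0,"z":0,"ax":0,"ay":0,"az":0},
    {"jaw":0.75,"x":0,"y":0,"z":0,"ax":0,"ay":0,"az":0},
  ],
  newtons=30,
)

```text
clock: 40.07
tcp_pos: [613.2, 105.8, 87.1]
orientation: [0.0, 0.739, 0.673, 0.0]
ft_force: [0.3, 1.2, -0.1]
grip_width: 64.0
```

>>> jog_arm(
  targets=[
    {"jaw":0.75,"x":0,"y":0,"z":-0.5,"ax":0,"ay":0,"az":0},
    {"jaw":0.75,"x":0,"y":0,"z":-1.5,"ax":0,"ay":0,"az":0},
    {"jaw":0.75,"x":0,"y":0,"z":-3.0,"ax":0,"ay":0,"az":0},
    {"jaw":0.75,"x":0,"y":0,"z":-5.0,"ax":0,"ay":0,"az":0},
    {"jaw":0.75,"x":0,"y":0,"z":-7.5,"ax":0,"ay":0,"az":0},
    {"jaw":0.75,"x":0,"y":0,"z":-10.0,"ax":0,"ay":0,"az":0},
    {"jaw":0.75,"x":0,"y":0,"z":-12.0,"ax":0,"ay":0,"az":0},
    {"jaw":0.75,"x":0,"y":0,"z":-13.0,"ax":0,"ay":0,"az":0},
  ],
  newtons=30,
)

```text
clock: 40.73
tcp_pos: [614.8, 105.9, 221.3]
orientation: [0.002, 0.739, 0.673, 0.002]
ft_force: [-0.2, -0.6, 0.4]
grip_width: 64.3
```

```bash
python3 plan.py 450 -200 240 -5
```

```text
t 40.73 pos [614.8 105.9 221.3] psi -5.4 tilt 0.36 grip 64.3 F [-0.2 -0.6  0.4] q [0.06 0.4  1.47 0.   1.26 0.15]
-> [450.0, -200.0, 240.0, -5.0] shift cm [-31.99 -13.54  -1.99] turn deg [ 0.4 -0.1 -0.4]
```

Move clear for a final look.

>>> jog_arm(
  targets=[
    {"jaw":0.75,"x":-2,"y":-0.8,"z":-0.3,"ax":0,"ay":0,"az":0},
    {"jaw":0.75,"x":-5,"y":-2.1,"z":-0.8,"ax":0,"ay":0,"az":0},
    {"jaw":0.75,"x":-8.6,"y":-3.6,"z":-1.2,"ax":0,"ay":0,"az":0},
    {"jaw":0.75,"x":-12.2,"y":-5.1,"z":-1.6,"ax":0,"ay":0,"az":0},
    {"jaw":0.75,"x":-15.8,"y":-6.6,"z":-2,"ax":0,"ay":0,"az":0},
    {"jaw":0.75,"x":-19.4,"y":-8.1,"z":-2,"ax":0,"ay":0,"az":0},
    {"jaw":0.75,"x":-23,"y":-9.6,"z":-2,"ax":0,"ay":0,"az":0},
    {"jaw":0.75,"x":-26,"y":-11,"z":-2,"ax":0,"ay":0,"az":0},
  ],
  newtons=30,
)

```text
clock: 41.4
tcp_pos: [479.5, -144.6, 240.6]
orientation: [0.002, 0.739, 0.673, 0.002]
ft_force: [0.1, 0.2, -0.5]
grip_width: 64.3
```

>>> jog_arm(
  targets=[
    {"jaw":0.75,"x":-2,"y":-0.6,"z":0,"ax":0,"ay":0,"az":0},
    {"jaw":0.75,"x":-4,"y":-1.2,"z":0,"ax":0,"ay":0,"az":0},
    {"jaw":0.75,"x":-6,"y":-2,"z":0,"ax":0,"ay":0,"az":0},
    {"jaw":0.75,"x":-8,"y":-2.6,"z":0,"ax":0,"ay":0,"az":0},
    {"jaw":0.75,"x":-9,"y":-3,"z":0,"ax":0,"ay":0,"az":0},
    {"jaw":0.75,"x":-9,"y":-3,"z":0,"ax":0,"ay":0,"az":0},
    {"jaw":0.75,"x":-9,"y":-3,"z":0,"ax":0,"ay":0,"az":0},
    {"jaw":0.75,"x":-9,"y":-3,"z":0,"ax":0,"ay":0,"az":0},
  ],
  newtons=30,
)

```text
clock: 42.07
tcp_pos: [441.4, -230.4, 240.4]
orientation: [0.002, 0.739, 0.673, 0.003]
ft_force: [0.9, 0.1, -0.5]
grip_width: 64.1
```

```bash
python3 plan.py; python3 - <<'E'
from h import *
T={"slab":(478,248.6,-.09,18),"drum":(607.6,236.4,0,18),"podium":(596,107,-.09,18),"tower":(612,105.5,-.09,42),"trial_slab":(434.2,-247.7,.127,0),"trial_drum":(430,-388.3,0,0)}
I={}
for n in("scene","top"):
    I[n]=env.capture(n)
    for t,(x,y,a,z) in T.items():
        h=max(v[:,2].max() for v in M[t]); c=proj(n,[[x,y,z+h/2]])[0]
        s=[k for k in env.silhouettes(n,t) if np.hypot(*(np.array(k["pixel"])-c))<12]
        if not s: print(n,t,"none"); continue
        r=fit(t,{n:s[0]["mask"].astype(float)},x,y,a,z); print(n,t,round(s[0]["p"],2),r.x[:2].round(1),np.degrees(r.x[2]).round(1),round(r.fun),s[0]["mask"].sum())
up(I["scene"],(340,130,500,260),4,"pics/fs.png"); up(I["top"],(90,80,280,260),4,"pics/ft.png"); cv2.imwrite("pics/fin.png",I["scene"][:,:,::-1])
E
cd pics; python3 -c "
import cv2,numpy as np
cv2.imwrite('fin2.png',np.hstack([cv2.resize(cv2.imread(f),(400,380)) for f in('fs.png','ft.png')]))"
```

```text
t 42.07 pos [ 441.4 -230.4  240.4] psi -5.4 tilt 0.38 grip 64.1 F [ 0.9  0.1 -0.5] q [-0.62  0.2   1.72  0.    1.22 -0.53]
scene slab 0.91 [477.4 249.2] -4.4 38 602
scene drum 0.65 [609.3 236.8] 2.7 31 659
scene podium 0.56 [596.4 106.7] -5.9 480 420
scene tower 0.56 [613.7 105.4] -4.3 30 757
scene trial_slab 0.59 [ 430.5 -247.7] 4.6 22 101
scene trial_drum 0.49 [ 427.6 -388.1] 11.8 15 169
top slab 0.79 [479.  249.3] -4.9 34 943
top drum 0.8 [610.4 237.1] 6.4 47 704
top podium 0.96 [597.6 107.1] -5.2 452 724
top tower 0.69 [615.5 105. ] -4.9 32 707
top trial_slab 0.59 [ 429.  -249.3] -0.7 84 109
top trial_drum 0.73 [ 430.3 -388.6] 0.2 25 140
```

View pics/fin2.png

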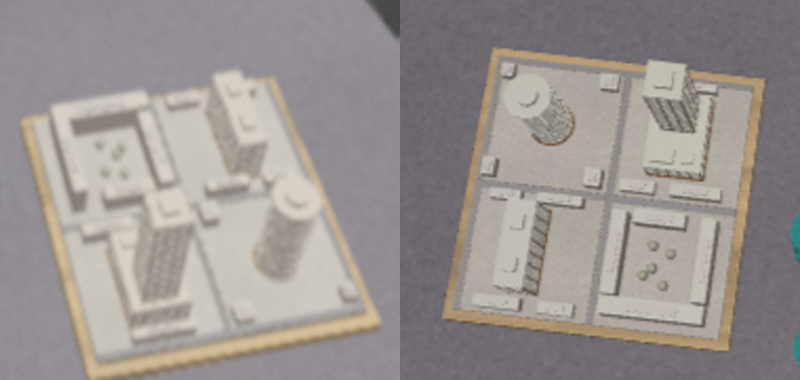

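View pics/fin.png

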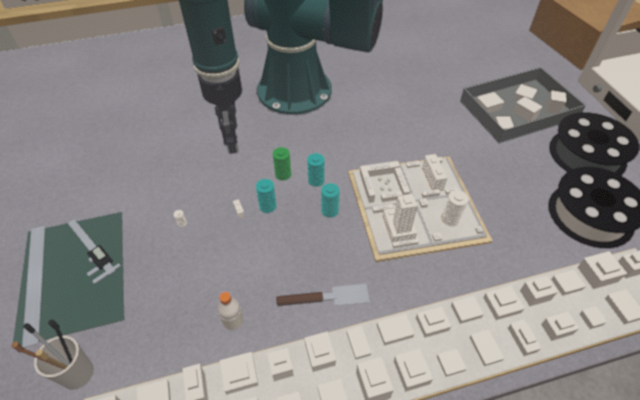

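```bash
python3 -c "
from rig import env
print(env.close_job())"
```

```text
the job is handed in; nothing more can be done
None
```

The job is handed in at about 43 s of the 118 s allowed. The slab, round tower and podium stand on their own plots, and the square tower stands on the podium's grey square. Each was lowered until it touched down, at under about 10 N, before I opened the gripper.

**Last checks (both cameras, arm moved clear, all four standing upright):**

| Model | Offset from its target | Off square |
|---|---|---|
| Slab | about 1–2 mm | about 1° |
| Round tower | about 1 mm (top), 3.5 mm (scene) | – |
| Podium | about 1 mm | not cleanly measured, looks square |
| Square tower | about 2 mm | about 1° |

**Where the checks were weaker or disagreed:**
- **Cameras:** for the same object they differ by 1–4 mm along x, so the offsets are only good to that level.
- **Podium:** the final outline fits were poor because the square tower hides part of it. The 1 mm figure rests on the overlay taken before the tower went on.
- **Trial slab:** the last fit came out about 3 mm off in the scene camera. It was about 6 mm off in the top camera, from an incomplete outline. I put this down to measurement noise, since the arm never went near it.
- **Trial drum:** it measured within about 1.5 mm of its start.

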